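# Hang the lift-off guard gate and snap it shut

## Robot

A 6-joint arm with a two-finger parallel gripper is mounted at the origin on a cart in front of the work surface, level with it; the furniture and walls round the work are solid. World frame = base frame: x ahead of the robot, y to its left, z up, the work surface at z = 0. Lengths are in mm, angles in degrees, forces in N, time in s.
With the tool pointing down it reaches from about 275 to 725 mm from the base axis. Payload 5.6 kg.
Tool frame: the origin (TCP) lies midway between the tips of the shut fingers; the grasp point (between the pads) lies 19 mm behind it (bot.pinch_z is the distance from the TCP to the grasp point, in mm); z points along the fingers, x is the direction in which the jaws open and shut, and the axes are right-handed (so a half turn about z gives the same grasp; the last joint's range is limited). The gripper opens to 85 mm and grips with 20 to 120 N. Pads are 22 mm wide; open, the fingers measure 114 mm over their backs; the gripper's body (76 mm by 85 mm) begins 54 mm behind the grasp point. The pads swing forward as they close: fully open they stand 13 mm farther back than shut.
Start: joints at [-49.698, 14.616, 6.199, 0, -81.583, -16.306], TCP at [223.683, -502.453, 231.283] pointing down, gripper open.
Joint ranges: [-168.99, 168.99], [-69.2, 112.95], [-62.41, 85.93], [-164.36, 98.24], [-168.68, -3.75], [-174.98, 174.98]. Speed limits (degrees/s): [147.25, 147.25, 180, 180, 180, 180].

## Interface

Orientations are given as a 3x3 rotation matrix whose columns are the frame's x, y, z axes.
In Python, from plant import bot gives the robot as it stands.
- The arm moves only by the shell command python3 -m jog 'ROWS'. ROWS is a JSON object of lists of equal length, an entry for each row: "slide": the shift along the tool's x, y, z in mm, a list of three; "angular": the turn, a rotation vector about the tool's x, y, z in degrees, a list of three; "gripper": the opening, from 0 (shut) to 1 (fully open). A call has 1 to 12 rows; each row shifts and turns the commanded pose from where the row before left it, along the tool's axes as they then stand; what a row does not reach is not made up. A row lasts 1/12 s, in which the tool goes at most 41.7 mm and 7.16 degrees, less where a joint would pass 70% of its speed; a pose out of reach is approached as far as the arm can. A call is refused whole if a number of a shift passes 41.7 or a number of a turn 7.16, either way. A call with a gripper value outside its range is refused whole. The fingers move at their own pace and stop on an object; the grip force is fixed at half the most. Time passes only in rows, so rows that do not move let the fingers close. It gives the time, the measured TCP pose, the force and the opening at its end, in the units of the state.
- bot.get_state(): the state, without advancing time (a new reading comes with each control period).
- bot.grab_frame(name): name is "scene" or "top"; returns the picture (384x512x3 uint8, blue, green, red); there is no depth.
- bot.camera_info(name): a dict with "vfov" (degrees; the focal length in pixels is half the picture's height over the tangent of half this angle, whatever the lens; pixels are square), "cx", "cy" (the principal point, pixels), "k1" (the pictures are not rectified: a ray, as slopes to the right and down, at radius r is drawn at 1 + k1 r^2 times it, then the intrinsics apply), "T" (4x4, takes a point from camera to world coordinates). Camera axes: x right, y down, z forward; pixel columns grow to the right and rows downward; lengths in mm; the calibration is good to about 2 mm. A picture is of the moment at which its call begins. camera_info takes no time and is no camera call.
- bot.hand_in(): hands the job in, once; it reports no verdict.
The state is a dict: "time": time; "joint_positions": joint angles; "dq": joint speeds; "joint_efforts": joint torques, N m; "tcp_pos": TCP position; "tcp_rot": TCP orientation; "contact_force": force on the tool from outside, world axes, zero at the start; "moment": the same for the moment, N m; "gripper_width": finger opening in mm.
Only numpy, scipy, OpenCV 4.12 (cv2) and the standard library are available. Lean on these libraries where they do the work, as an engineer would, in place of code of your own. Each camera call takes 0.05 s, during which the arm holds its last target.

## Task

Lift the yellow guard gate out of its leaning stand and hang it, standing open, on the two upright pins of the guard bay, so that both hinge knuckles drop fully down over their pins. Then swing the gate shut until its steel eye presses past the red sprung keeper of the snap hook and the keeper springs closed behind it, and let go. Leave the black-tyred caster beside the latch post where it stands.

Things in the scene. Friction and masses are not known exactly. Their poses are not given: they have to be found in the camera images.
- gate_grip (a point): Loose yellow barred gate, 0.3 kg, frame 140 wide, 110 high, 8 mm thick, with a black grip tab on the middle of its upper edge (50 wide, 35 high, 10 mm thick; grip across the 10 mm). Point: in the tab, 20 mm above the frame, 15 mm below the tab's top. Gate axes: x through its thickness (away from the robot when hung shut), y along its width from hinge knuckles to free end, z up the gate.
- knuckle_low (a point): Lower hinge knuckle of the gate: steel ring, bore 14, outside 23, height 16 mm, axis along the gate's z. Point: centre of its lower mouth, in the gate's axes 85 mm to -y and 110 mm to -z from gate_grip.
- knuckle_top (a point): Upper hinge knuckle, the same ring; centre of its lower mouth, 64 mm above knuckle_low (85 mm to -y, 46 mm to -z from gate_grip).
- gate_eye (a point): Rigid steel eye (a loop of 8 mm bar) at the gate's free end; point: middle of its upright bar, in the gate's axes 90 mm to +y, 70 mm to -z from gate_grip. The loop stands 24 mm out from the frame and is 40 mm high inside. The gate's frame is of 12 x 8 mm bar.
- bay: Fixed guard bay (dark base plate, two grey posts). Origin at table level in the middle of the gate line; x into the bay (away from the robot), y from hinge post to latch post, z up. The gate hung shut lies along y at x = 0, its lower edge 18 mm up; it opens to -x, anticlockwise from above. Hinge post 132 mm high at y = -85, face 16 mm behind the pins; latch post 110 mm high at y = 126 to 146.
- pin_low (a point): Lower upright pin of the bay, at its shoulder (38 mm above the table). The pin is 12 mm thick for 6 mm above the shoulder, then tapers to 4 mm at its tip, 18 mm above the shoulder. A hung knuckle's lower mouth rests here. Axes as the bay's.
- pin_top (a point): Upper pin, the same, shoulder 64 mm straight above the lower one. Its bracket is 8 mm thick below the shoulder, so that the lower knuckle can be brought in between the lower pin's tip and that bracket when the gate is 19 to 39 mm above its hung height; 29 mm is the middle.
- hook_middle (a point): Snap hook on the latch post, of 8 mm bar, 78 mm up, open towards the robot; point: between nose and shank, 24 mm behind the keeper's line. With the gate at x = 0 the eye's bar stands here, 2 mm nearer the pins. It can go on to about 7 mm beyond (bay +x), to the back of the hook, and must come 2 mm or more beyond for the keeper to spring back. Axes as the bay's.
- hook_keeper (a joint): Red sprung keeper across the mouth of the hook, 22 mm long, hinged at the latch-post side. 0 rad = closed (sprung); grows as it is pushed into the hook, to about 1.2 as the eye passes. It takes about 2 to 6 N at the eye to push it in. It does not open outwards.
- stand: Fixed stand; the gate leans in it 24 deg (0.42 rad) from upright, top towards the robot; lift it out 80 mm or more along its own z. Origin at table level under the slot, where the gate's lower edge stands 34 mm up; x away from the robot. Two black slanted supports, 40 mm either side of the middle, reach 72 mm up the gate's robot-side face; a 16 mm lip holds its foot.
- black_caster: Caster with a black tyre, 107 x 62 mm, 132 mm high, loose, standing on its plate left of and behind the latch post; origin at the centre of its underside. Leave it.

How it is judged:
By the outcome, as a careful person would: the job done as asked, in the order asked, and still so for the second after the job is handed in, with the robot touching nothing.
It also fails if it takes over 62 s, if anything falls off the work surface, if the arm or the gripper's body presses on something with over 40 N, if the wrist force passes 120 N, or if a joint passes its speed limit or range.

## Working session

There is one attempt and no reset: what is moved stays moved. The work goes in short steps, Python scripts to look and compute and a shell command to move; the robot and the scene stay as the last step left them, time stands still between calls to the robot, and variables do not carry over. Pictures are saved under pics/ and viewed, and the job is handed in when it is done.

```bash
mkdir -p pics; ls
python3 - <<'E'
from plant import bot
import cv2
for n in("scene","top"):
    cv2.imwrite(f"pics/{n}0.png",cv2.resize(bot.grab_frame(n),None,fx=1.5,fy=1.5,interpolation=cv2.INTER_CUBIC))
    print(n,bot.camera_info(n))
print(bot.get_state(),bot.pinch_z)
E
```

```text
pics
scene {'vfov': 53.880392937509825, 'cx': 253.4196274073066, 'cy': 192.81214781000415, 'k1': -0.0069151406122925415, 'T': array([[-8.59523900e-01, -2.41235188e-01,  4.50582123e-01,
         8.53603506e+01],
       [-5.10678207e-01,  3.69740642e-01, -7.76208494e-01,
         8.95648266e+02],
       [ 2.06502789e-02, -8.97272223e-01, -4.40994472e-01,
         5.68730283e+02],
       [ 0.00000000e+00,  0.00000000e+00,  0.00000000e+00,
         1.00000000e+00]])}
top {'vfov': 47.176307506368126, 'cx': 250.68435773834676, 'cy': 193.89029563976638, 'k1': -0.07131851687933279, 'T': array([[ 1.10872577e-02, -9.88388481e-01,  1.51543007e-01,
         3.54181596e+02],
       [-9.99931205e-01, -1.03788459e-02,  5.46487262e-03,
         1.10386823e+02],
       [-3.82857563e-03, -1.51593172e-01, -9.88435558e-01,
         1.38099385e+03],
       [ 0.00000000e+00,  0.00000000e+00,  0.00000000e+00,
         1.00000000e+00]])}
{'time': 0.1, 'joint_positions': array([-4.96971081e+01,  1.46506278e+01,  6.13682779e+00, -2.24709140e-02,
       -8.15823736e+01, -1.63061750e+01]), 'dq': array([-0.1671595 ,  0.01090586,  0.19609357,  0.08362777,  0.05367499,
       -0.01185009]), 'joint_efforts': array([-3.54875701e-03, -3.87604380e+01,  2.38471144e+01,  5.37790462e+00,
       -3.83897015e-03, -2.72665994e-05]), 'tcp_pos': array([ 223.53496968, -502.04244824,  230.47315606]), 'tcp_rot': array([[-4.06630869e-01,  9.13592203e-01, -7.89846633e-04],
       [ 9.13590925e-01,  4.06631624e-01,  1.53105817e-03],
       [ 1.71993942e-03, -9.90212045e-05, -9.99998516e-01]]), 'contact_force': array([ 0.10777644,  0.32478683, -0.13693867]), 'moment': array([-0.01824246, -0.0169947 , -0.04780139]), 'gripper_width': 85.42189633951503} 18.700000000000003
```

View pics/scene0.png

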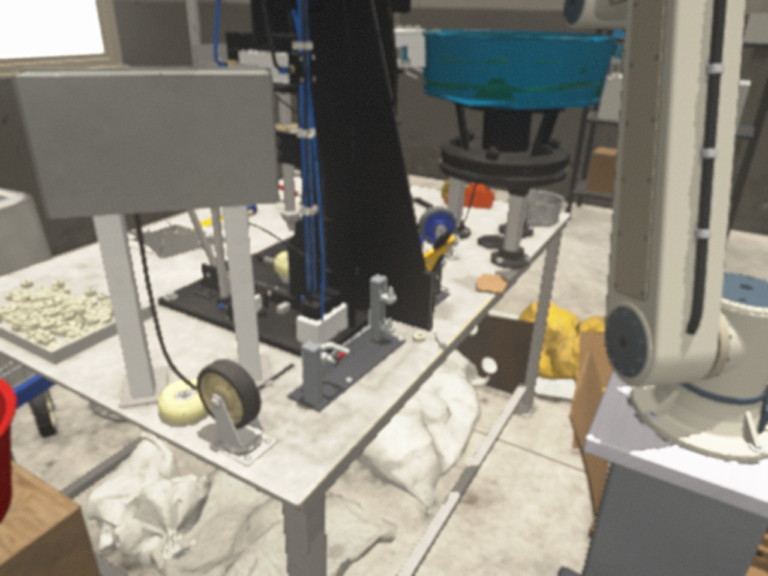

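View pics/top0.png

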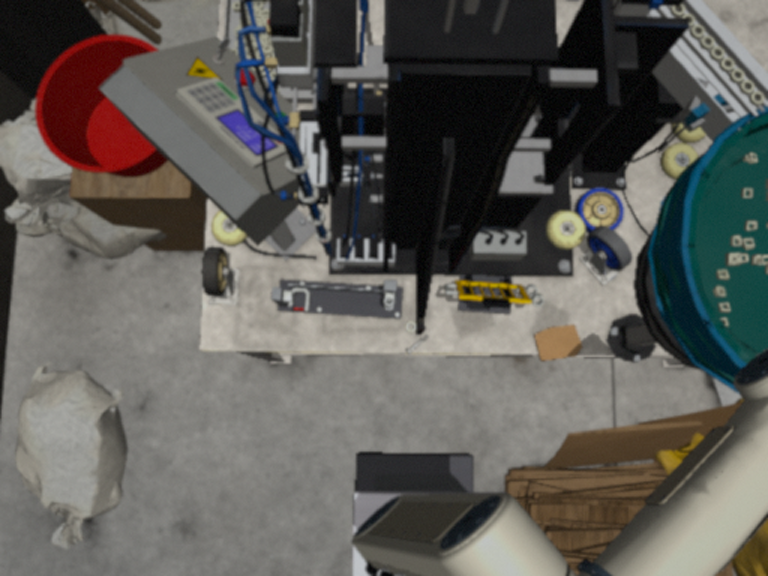

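```bash
cat > h.py <<'E'
import numpy as np, cv2
from plant import bot
def cam(n):
    c=bot.camera_info(n); f=192/np.tan(np.radians(c['vfov']/2)); K=np.array([[f,0,c['cx']],[0,f,c['cy']],[0,0,1]]); return K,c['k1'],np.array(c['T'])
def proj(n,P):
    K,k,T=cam(n); P=np.atleast_2d(P); q=(P-T[:3,3])@T[:3,:3]; s=q[:,:2]/q[:,2:]; r2=(s**2).sum(1,keepdims=True)
    s=s*(1+k*r2); return s*K[0,0]+K[:2,2]
def ray(n,uv):
    K,k,T=cam(n); d=(np.array(uv,float)-K[:2,2])/K[0,0]; s=d.copy()
    for _ in range(20): s=d/(1+k*(s@s))
    v=T[:3,:3]@np.array([s[0],s[1],1]); return T[:3,3],v/np.linalg.norm(v)
def atz(n,uv,z):
    o,v=ray(n,uv); return o+v*(z-o[2])/v[2]
def tri(uvs,uvt):
    o1,v1=ray('scene',uvs);o2,v2=ray('top',uvt)
    A=np.array([v1,-v2]).T; t=np.linalg.lstsq(A,o2-o1,rcond=None)[0]
    a,b=o1+t[0]*v1,o2+t[1]*v2; return (a+b)/2,np.linalg.norm(a-b)
def crop(n,box,f,name):
    im=bot.grab_frame(n); x0,y0,x1,y1=box
    c=cv2.resize(im[y0:y1,x0:x1],None,fx=f,fy=f,interpolation=cv2.INTER_CUBIC)
    for x in range((x0+9)//10*10,x1,10):
        cv2.line(c,((x-x0)*f,0),((x-x0)*f,5),(0,0,255),1); cv2.putText(c,str(x),((x-x0)*f-9,16),0,.35,(0,0,255),1)
    for y in range((y0+9)//10*10,y1,10):
        cv2.line(c,(0,(y-y0)*f),(5,(y-y0)*f),(0,0,255),1); cv2.putText(c,str(y),(7,(y-y0)*f+4),0,.35,(0,0,255),1)
    cv2.imwrite(f'pics/{name}.png',c)
def st():
    s=bot.get_state(); print('t',round(s['time'],2),'tcp',s['tcp_pos'].round(1),'F',s['contact_force'].round(1),'M',s['moment'].round(2),'w',round(s['gripper_width'],1)); print(s['tcp_rot'].round(3).tolist(), s['joint_positions'].round(1)); return s
E
python3 - <<'E'
from h import *
crop('scene',(190,170,290,280),7,'s1')
crop('scene',(255,130,355,230),6,'s1b')
crop('top',(170,170,280,240),7,'t1')
crop('top',(270,170,380,240),7,'t1b')
E
```

```text
(no output)
```

View pics/s1.png

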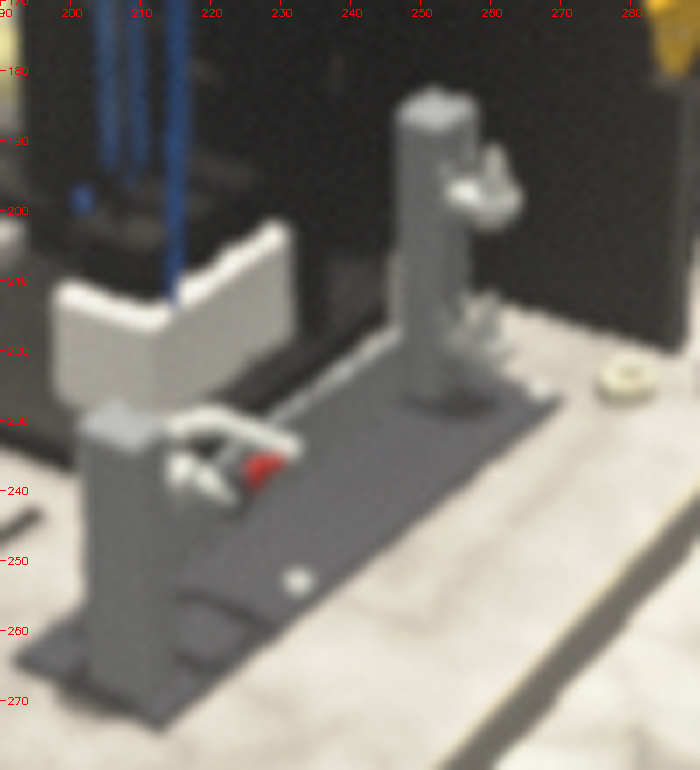

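View pics/s1b.png

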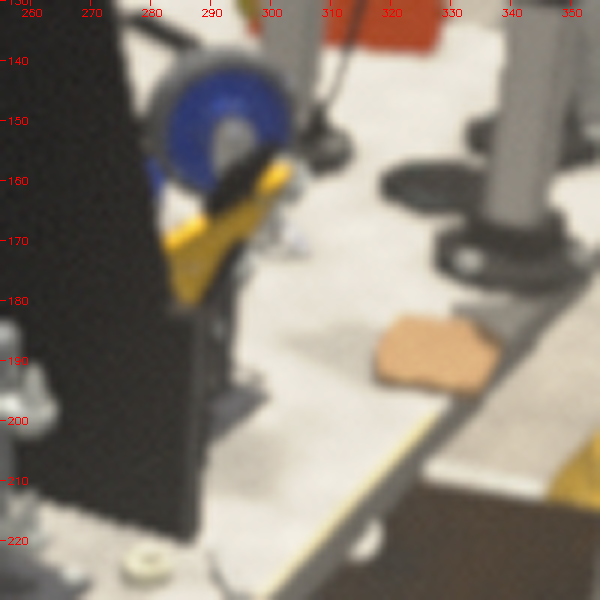

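View pics/t1.png

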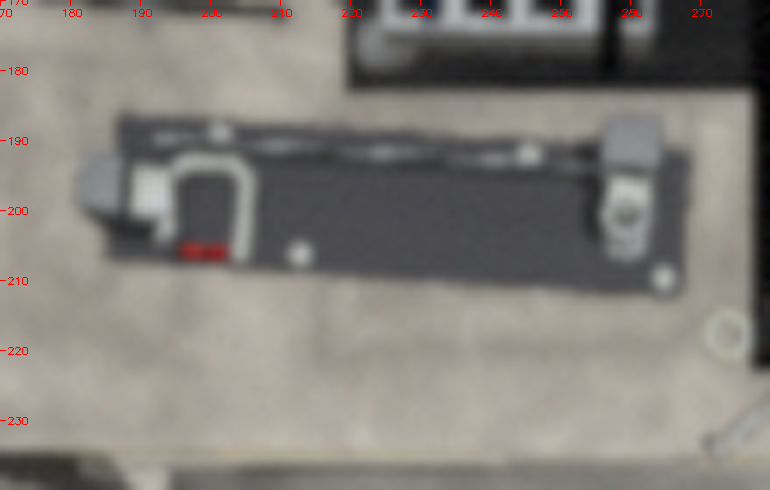

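View pics/t1b.png

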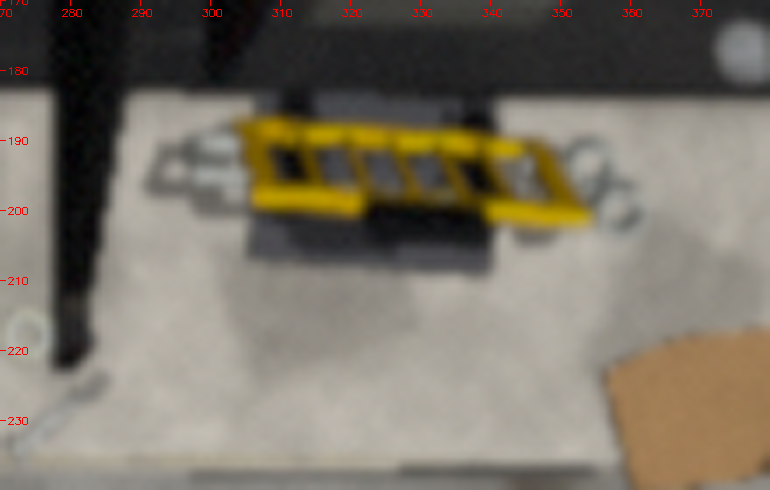

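Run:
```python
from h import *
p=lambda *a:print(*[x.round(1) if hasattr(x,'round') else x for x in a])
p('pintip',*tri((260.5,191),(259.3,201)), atz('top',(259.3,201),120), atz('scene',(260.5,191),120))
p('hingepost top c', atz('top',(260.3,190),132), atz('scene',(252.5,185.5),132))
p('latchpost top c', atz('top',(184.5,196),110), atz('scene',(206,231),110))
p('red', *tri((227.5,237),(199.5,206)))
p('nose corner',*tri((232,233.5),(204.5,207)))
for q in[(187,186),(268,191),(266.5,212),(185.5,207)]: p('plate',atz('top',q,8))
p('wedge bot', atz('top',(280,223),0),atz('top',(278,222),0),atz('scene',(287.5,220),0))
p('tab top ', *tri((294.5,156.5),(331,203)))
p('eye end', atz('top',(292,196),100))
for q in[(306,198.5),(354,201),(305,189),(345,191)]: p(q,atz('top',q,130),atz('top',q,34))
p('caster',atz('top',(144,180),100),atz('top',(144,180),0))
p('tableedge',atz('top',(250,234),0))
```

```text
pintip [527.7  92.9 124.2] 3.0 [527.   92.2 120. ] [533.4  85.7 120. ]
hingepost top c [557.3  89.8 132. ] [556.8  89.4 132. ]
latchpost top c [540.8 311.2 110. ] [543.9 316.4 110. ]
red [516.1 270.4  78.4] 0.9
nose corner [513.1 255.1  81. ] 1.4
plate [587.9 320.4   8. ]
plate [574.5  63.3   8. ]
plate [507.7  67.7   8. ]
plate [520.7 322.9   8. ]
wedge bot [474.2  24.8   0. ] [477.3  31.1   0. ] [486.9  -2.7   0. ]
tab top  [ 521.  -106.8  161.7] 7.2
eye end [545.6  -4.3 100. ]
(306, 198.5) [534.2 -41.9 130. ] [548.1 -53.6  34. ]
(354, 201) [ 528.4 -180.5  130. ] [ 541.8 -202.8   34. ]
(305, 189) [561.9 -39.2 130. ] [577.8 -50.7  34. ]
(345, 191) [ 557.3 -155.   130. ] [ 572.9 -175.4   34. ]
caster [589.1 435.6 100. ] [607.4 460.9   0. ]
tableedge [438.7 118.8   0. ]
```

```bash
cat > fit.py <<'E'
from h import *
from scipy.optimize import least_squares
def rz(a): a=np.radians(a); return np.array([[np.cos(a),-np.sin(a),0],[np.sin(a),np.cos(a),0],[0,0,1]])
def ry(a): a=np.radians(a); return np.array([[np.cos(a),0,np.sin(a)],[0,1,0],[-np.sin(a),0,np.cos(a)]])
def run(obs,x0,tilt=0,z0=0,name=''):
    def res(p,full=False):
        out=[]
        for n,uv,P in obs:
            R=rz(p[2])@ry(tilt); w=np.array([p[0],p[1],z0])+R@np.array(P,float)
            out.append(proj(n,w)[0]-uv)
        return np.array(out).ravel()
    s=least_squares(res,x0,loss='soft_l1',f_scale=1.0)
    print(name,s.x.round(1)); print(s.fun.reshape(-1,2).round(1).tolist()); return s.x
E
python3 - <<'E'
from fit import *
b=[('top',(259.3,201),(0,-85,119)),('scene',(260.5,191.5),(0,-85,119)),('scene',(260,213),(0,-85,55)),
('top',(199.5,206),(-24,92,80)),('scene',(227.5,237),(-24,92,78)),
('top',(204.7,199),(-5,77,82)),('top',(169+31,192.8),(9+4,92,82))]
run(b,[530,175,0],name='bay all'); run([o for o in b if o[0]=='top'],[530,175,0],name='top only')
run([o for o in b if o[0]=='scene'],[530,175,0],name='scene only')
g=[('top',(306,198.3),(0,70,106)),('top',(354.5,201.2),(0,-70,106)),('top',(359,200),(0,-85,100)),('top',(354,193),(0,-85,36)),
('top',(321.5,202.5),(0,25,145)),('top',(339.5,204),(0,-25,145)),('scene',(303,158.5),(0,-70,110)),('top',(292,196),(0,94,60))]
x=run(g,[540,-110,0],tilt=-24,z0=34,name='gate')
run([o for o in g if o[0]=='top'],[540,-110,0],tilt=-24,z0=34,name='gate')
R=rz(x[2])@ry(-24); w=np.array([x[0],x[1],34])+R@np.array([0,0,130]); print('grip',w,'\n',R)
E
```

```text
bay all [534.8 177.   -3.9]
[[0.0, -0.7], [0.2, 1.1], [0.0, 0.3], [-0.1, -0.5], [-0.2, 0.1], [0.2, 0.5], [0.5, 0.4]]
top only [534.1 177.4  -4.5]
[[-0.1, -0.1], [-0.3, -0.6], [0.1, 0.4], [0.4, 0.3]]
scene only [535.8 175.3  -3.5]
[[0.0, 0.7], [-0.1, -0.1], [0.1, -0.3]]
gate [ 574.4 -109.8   -1.3]
[[-1.0, 0.6], [-1.0, -0.7], [-0.8, 0.1], [-0.4, 1.2], [1.0, 0.8], [0.9, -0.1], [-0.5, -1.0], [3.3, -1.6]]
gate [ 574.6 -109.7   -1. ]
[[-1.0, 0.7], [-1.0, -0.9], [-0.8, -0.1], [-0.4, 1.0], [1.1, 0.7], [0.9, -0.3], [3.3, -1.5]]
grip [ 521.48874596 -108.63969139  152.76090949] 
 [[ 0.91332185  0.02212437 -0.40663708]
 [-0.02021162  0.99975523  0.00899879]
 [ 0.40673664  0.          0.91354546]]
```

```bash
cat >> h.py <<'E'
from scipy.spatial.transform import Rotation as Ro
def toolR(gateR): # tool x=-gate x, z=-gate z
    x=-gateR[:,0]; z=-gateR[:,2]; return np.array([x,np.cross(z,x),z]).T
def plan(pos,R=None):
    s=st(); R0=s['tcp_rot']; 
    print('slide in current tool axes',(R0.T@(np.array(pos)-s['tcp_pos'])).round(1))
    if R is not None:
        print('turn rotvec',Ro.from_matrix(R0.T@R).as_rotvec(degrees=True).round(2),' slide if turned first',(R.T@(np.array(pos)-s['tcp_pos'])).round(1))
E
python3 -m jog '{"slide":[[24,21,0],[24,21,0],[24,21,0],[24,21,0],[24,21,0],[24,21,0],[24,21,0],[24,21,0],[24,21,0],[21,21,0]],"angular":[[0,0,0],[0,0,0],[0,0,0],[0,0,0],[0,0,0],[0,0,0],[0,0,0],[0,0,0],[0,0,0],[0,0,0]],"gripper":[1,1,1,1,1,1,1,1,1,1]}'
python3 -m jog '{"slide":[[0,0,0],[0,0,0],[0,0,0],[0,0,0],[0,0,0],[0,0,0],[0,0,0],[0,0,0],[0,0,0],[0,0,0]],"angular":[[0,0,-6.4],[0,0,-6.4],[0,0,-6.4],[0,0,-6.4],[0,0,-6.4],[0,0,-6.4],[0,0,-6.4],[0,0,-6.4],[0,0,-6.4],[0,0,-6.4]],"gripper":[1,1,1,1,1,1,1,1,1,1]}'
python3 - <<'E'
from fit import *
G=rz(-1.3)@ry(-24); plan((499.4,-108.2,202.4),toolR(G))
E
```

```text
time: 1.13
tcp_pos: [319.1, -198.9, 231.5]
tcp_rot: [[-0.407, 0.914, 0.001], [0.914, 0.407, 0.0], [-0.0, 0.001, -1.0]]
contact_force: [0.8, 0.7, -0.1]
gripper_width: 85.1
time: 1.97
tcp_pos: [319.1, -200.5, 231.3]
tcp_rot: [[-1.0, 0.029, 0.0], [0.029, 1.0, 0.0], [-0.0, 0.0, -1.0]]
contact_force: [0.8, -0.7, -0.2]
gripper_width: 85.4
t 1.97 tcp [ 319.1 -200.5  231.3] F [ 0.8 -0.7 -0.2] M [ 0.02 -0.03  0.01] w 85.4
[[-1.0, 0.029, 0.0], [0.029, 1.0, 0.0], [-0.0, 0.0, -1.0]] [ -8.   -5.6 -16.1  -0.  -79.5   6.3]
slide in current tool axes [-177.5   97.6   28.9]
turn rotvec [ -0.08 -23.99  -0.38]  slide if turned first [-151.    96.4   98.9]
```

```bash
python3 -m jog '{"slide":[[0,0,0],[0,0,0],[0,0,0],[0,0,0],[-25,16,16.5],[-25,16,16.5],[-25,16,16.5],[-25,16,16.5],[-25,16,16.5],[-26,16.4,16.4],[0,0,0]],"angular":[[0,-6,-0.1],[0,-6,-0.1],[0,-6,-0.1],[0,-6,0],[0,0,0],[0,0,0],[0,0,0],[0,0,0],[0,0,0],[0,0,0],[0,0,0]],"gripper":[1,1,1,1,1,1,1,1,0.6,0.6,0.6]}'
python3 - <<'E'
from fit import *
G=rz(-1.3)@ry(-24); plan((499.4,-108.2,202.4),toolR(G))
crop('top',(270,150,380,240),7,'t2'); crop('scene',(230,90,340,200),5,'s2')
E
```

```text
time: 2.88
tcp_pos: [503.5, -107.3, 200.8]
tcp_rot: [[-0.914, 0.027, 0.405], [0.024, 1.0, -0.012], [-0.405, -0.001, -0.914]]
contact_force: [0.3, 0.4, 0.4]
gripper_width: 52.1
t 2.88 tcp [ 503.5 -107.3  200.8] F [0.3 0.4 0.4] M [0.12 1.18 0.04] w 52.1
[[-0.914, 0.027, 0.405], [0.024, 1.0, -0.012], [-0.405, -0.001, -0.914]] [  8.4  -4.3 -26.3   5.8 -44.6 -13.2]
slide in current tool axes [ 3.1 -1.  -3.1]
turn rotvec [-0.18 -0.1  -0.2 ]  slide if turned first [ 3.1 -1.  -3.1]
```

View pics/t2.png

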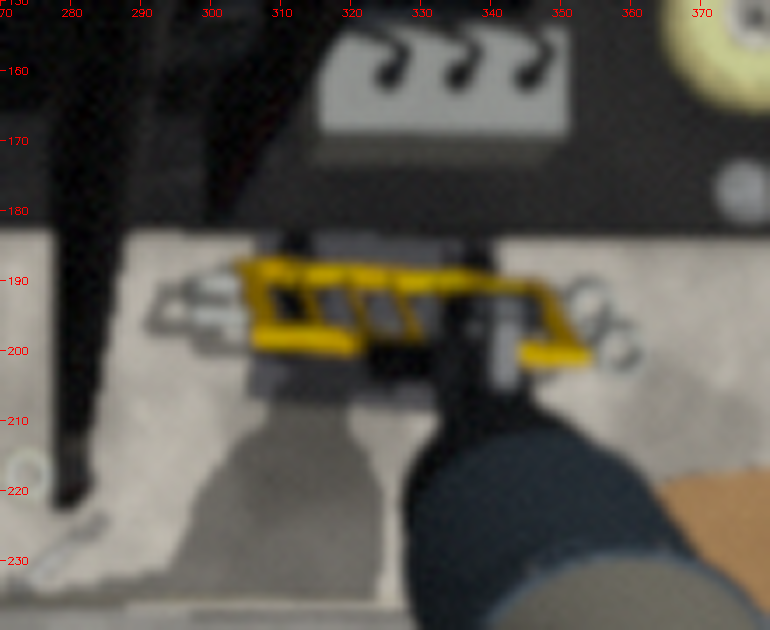

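View pics/s2.png

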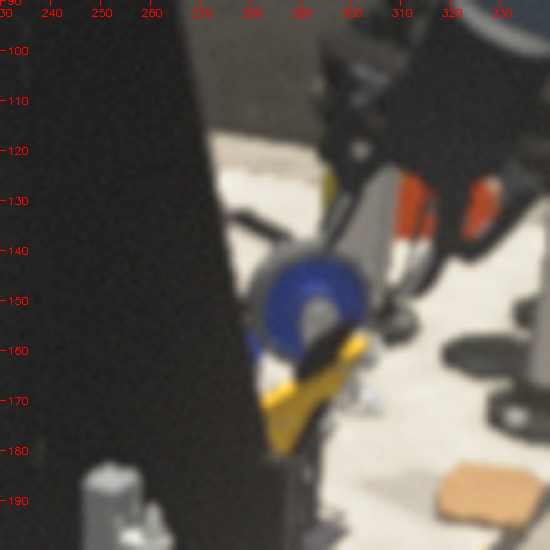

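Run:
```python
from fit import *
s=st()
print(proj('top',s['tcp_pos']),proj('scene',s['tcp_pos']))
for x in (-26,26):
  for y in(-11,11):
    for z in (-10,-40): 
      P=s['tcp_pos']+s['tcp_rot']@np.array([x,y,z]); print((x,y,z),proj('top',P).round(),proj('scene',P).round())
R=rz(-1.3)@ry(-24)
for y in(-25,0,25): 
  P=np.array([574.4,-109.8,34])+R@np.array([0,y,145]); print(proj('top',P).round(1),proj('scene',P).round(1))
```

```text
t 2.98 tcp [ 500.4 -108.9  201.3] F [-0.4  0.5 -0. ] M [0.04 1.28 0.01] w 51.1
[[-0.914, 0.029, 0.405], [0.026, 1.0, -0.013], [-0.405, -0.001, -0.914]] [  8.2  -4.7 -26.5   5.7 -44.8 -13. ]
[[333.94683409 207.41656029]] [[303.16862766 145.35503523]]
(-26, -11, -10) [[339. 199.]] [[299. 137.]]
(-26, -11, -40) [[341. 202.]] [[304. 129.]]
(-26, 11, -10) [[331. 199.]] [[296. 139.]]
(-26, 11, -40) [[333. 202.]] [[300. 131.]]
(26, -11, -10) [[338. 218.]] [[313. 147.]]
(26, -11, -40) [[340. 221.]] [[318. 139.]]
(26, 11, -10) [[330. 218.]] [[310. 149.]]
(26, 11, -40) [[331. 221.]] [[315. 140.]]
[[340.4 203.9]] [[301.2 153. ]]
[[331.4 203.6]] [[297.7 155.4]]
[[322.5 203.3]] [[294.  157.8]]
```

```bash
python3 -m jog '{"slide":[[0.4,3,15],[0,0,15],[0,0,15],[0,0,12],[0,0,11.6],[0,0,0]],"angular":[[0,0,0],[0,0,0],[0,0,0],[0,0,0],[0,0,0],[0,0,0]],"gripper":[0.6,0.6,0.6,0.6,0.6,0.6]}'
python3 - <<'E'
from fit import *
st()
crop('top',(270,150,380,240),7,'t3'); crop('scene',(250,90,340,200),6,'s3')
E
```

```text
time: 3.48
tcp_pos: [526.2, -108.0, 137.5]
tcp_rot: [[-0.914, 0.031, 0.404], [0.028, 1.0, -0.013], [-0.404, -0.001, -0.915]]
contact_force: [-0.3, 0.8, 0.3]
gripper_width: 51.1
t 3.48 tcp [ 526.2 -108.   137.5] F [-0.3  0.8  0.3] M [0.09 1.29 0.03] w 51.1
[[-0.914, 0.031, 0.404], [0.028, 1.0, -0.013], [-0.404, -0.001, -0.915]] [  7.7   1.6 -30.9   6.9 -34.2 -14.4]
```

View pics/t3.png

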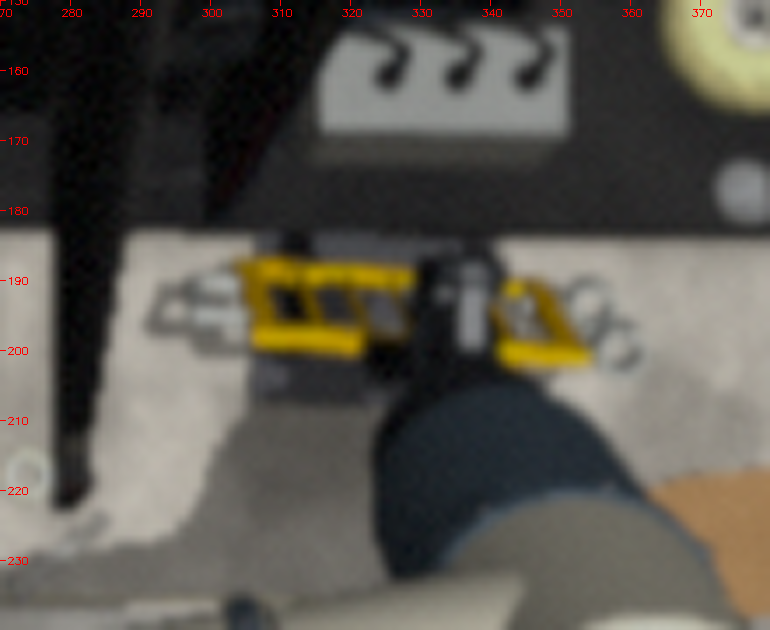

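View pics/s3.png

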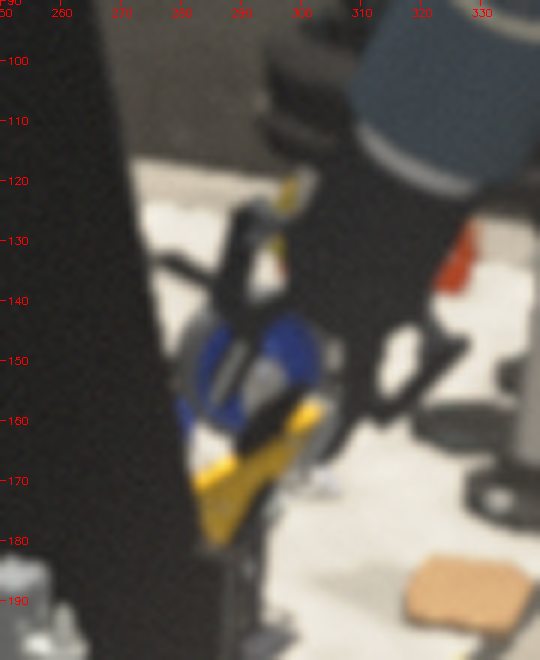

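```bash
python3 -m jog '{"slide":[[0,2.5,0],[0,0,0],[0,0,0],[0,0,0],[0,0,0],[0,0,0],[0,0,0],[0,0,0]],"angular":[[0,0,0],[0,0,0],[0,0,0],[0,0,0],[0,0,0],[0,0,0],[0,0,0],[0,0,0]],"gripper":[0.6,0.3,0,0,0,0,0,0]}'
python3 - <<'E'
from fit import *
st()
crop('top',(270,150,380,240),7,'t4'); crop('scene',(250,90,340,200),6,'s4')
E
```

```text
time: 4.25
tcp_pos: [529.2, -104.8, 140.8]
tcp_rot: [[-0.912, 0.03, 0.41], [0.027, 1.0, -0.013], [-0.41, -0.001, -0.912]]
contact_force: [4.0, -0.2, 3.5]
gripper_width: 8.7
t 4.25 tcp [ 529.2 -104.8  140.8] F [ 4.  -0.2  3.5] M [ 0.02 -0.61 -0.36] w 8.7
[[-0.912, 0.03, 0.41], [0.027, 1.0, -0.013], [-0.41, -0.001, -0.912]] [  8.1   1.5 -30.8   7.2 -34.  -15. ]
```

View pics/t4.png

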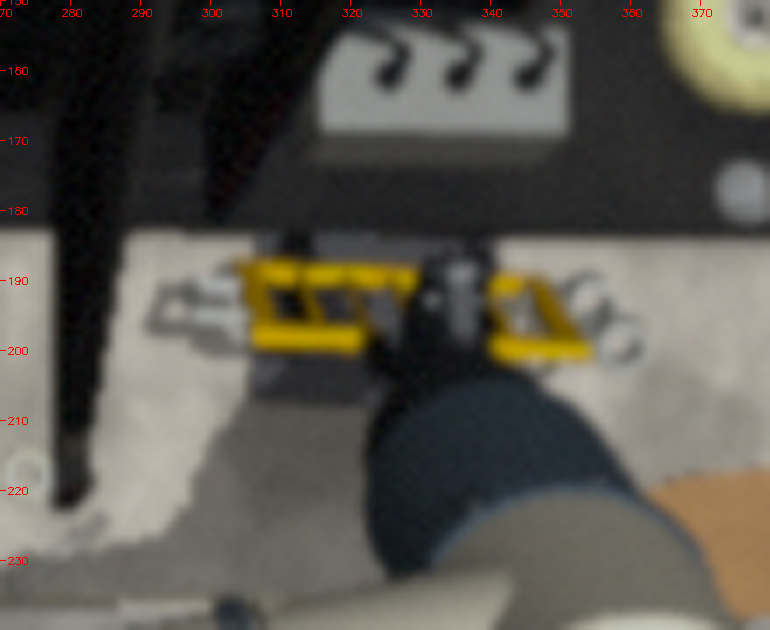

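View pics/s4.png

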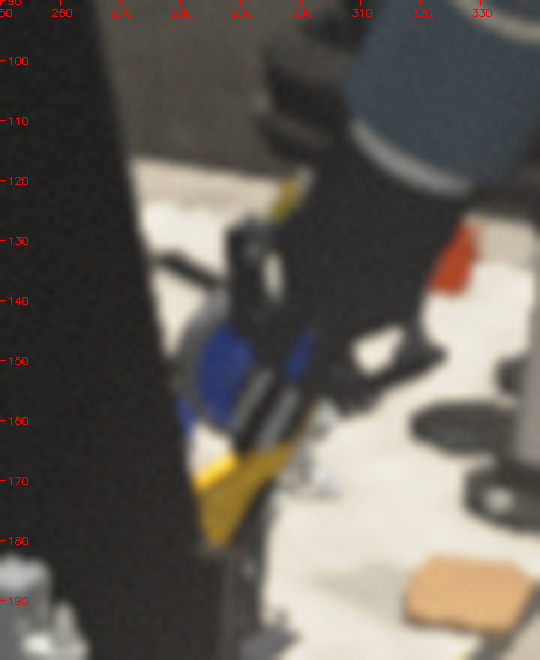

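```bash
python3 -m jog '{"slide":[[0,0,-3],[0,0,-6],[0,0,-10],[0,0,-12],[0,0,-12],[0,0,-12],[0,0,-12],[0,0,-12],[0,0,-12],[0,0,-10],[0,0,0]],"angular":[[0,0,0],[0,0,0],[0,0,0],[0,0,0],[0,0,0],[0,0,0],[0,0,0],[0,0,0],[0,0,0],[0,0,0],[0,0,0]],"gripper":[0,0,0,0,0,0,0,0,0,0,0]}'
python3 - <<'E'
from fit import *
st()
crop('top',(270,150,380,240),7,'t5'); crop('scene',(250,90,340,200),6,'s5')
E
```

```text
time: 5.27
tcp_pos: [484.7, -103.7, 231.0]
tcp_rot: [[-0.915, 0.03, 0.403], [0.027, 1.0, -0.013], [-0.403, -0.001, -0.915]]
contact_force: [0.4, 0.9, -2.5]
gripper_width: 9.2
t 5.27 tcp [ 484.7 -103.7  231. ] F [ 0.4  0.9 -2.5] M [0.07 1.6  0.01] w 9.2
[[-0.915, 0.03, 0.403], [0.027, 1.0, -0.013], [-0.403, -0.001, -0.915]] [  9.5  -7.8 -24.7   6.  -49.8 -14.1]
```

View pics/t5.png

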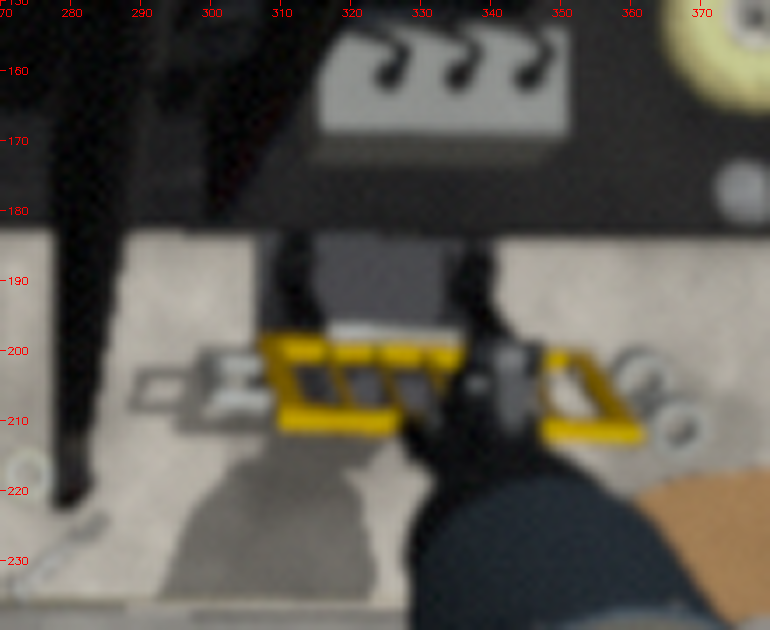

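View pics/s5.png

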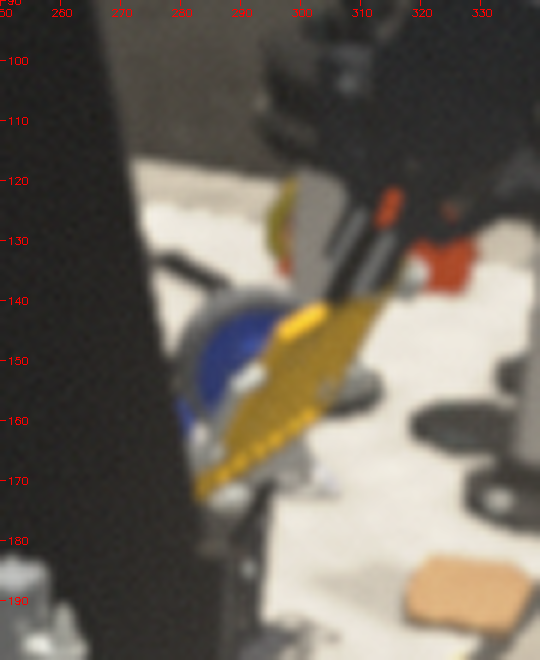

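```bash
python3 -m jog '{"slide":[[20,-0.6,-8.5],[20,-0.6,-8.5],[20,-0.6,-8.5],[20,-0.7,-8.8],[0,0,0],[0,0,0],[0,0,0],[0,0,0],[0,0,0],[0,0,0]],"angular":[[0,0,0],[0,0,0],[0,0,0],[0,0,0],[0,6,0],[0,6,0],[0,6,0],[0,5.8,0],[0,0,0],[0,0,0]],"gripper":[0,0,0,0,0,0,0,0,0,0]}'
python3 - <<'E'
from fit import *
plan((400,-100,215),toolR(rz(-1.3)))
crop('top',(260,150,390,260),6,'t6'); crop('scene',(250,90,370,200),6,'s6')
E
```

```text
time: 6.2
tcp_pos: [400.0, -103.3, 228.0]
tcp_rot: [[-1.0, 0.03, -0.002], [0.03, 1.0, -0.001], [0.002, -0.001, -1.0]]
contact_force: [-0.4, 0.6, -2.5]
gripper_width: 8.7
t 6.2 tcp [ 400.  -103.3  228. ] F [-0.4  0.6 -2.5] M [ 0.05  0.08 -0.  ] w 8.7
[[-1.0, 0.03, -0.002], [0.03, 1.0, -0.001], [0.002, -0.001, -1.0]] [  7.5  -1.  -12.4   0.  -78.8  -9.2]
slide in current tool axes [ 0.   3.4 13. ]
turn rotvec [-0.05 -0.12 -0.45]  slide if turned first [ 0.   3.3 13. ]
```

View pics/t6.png

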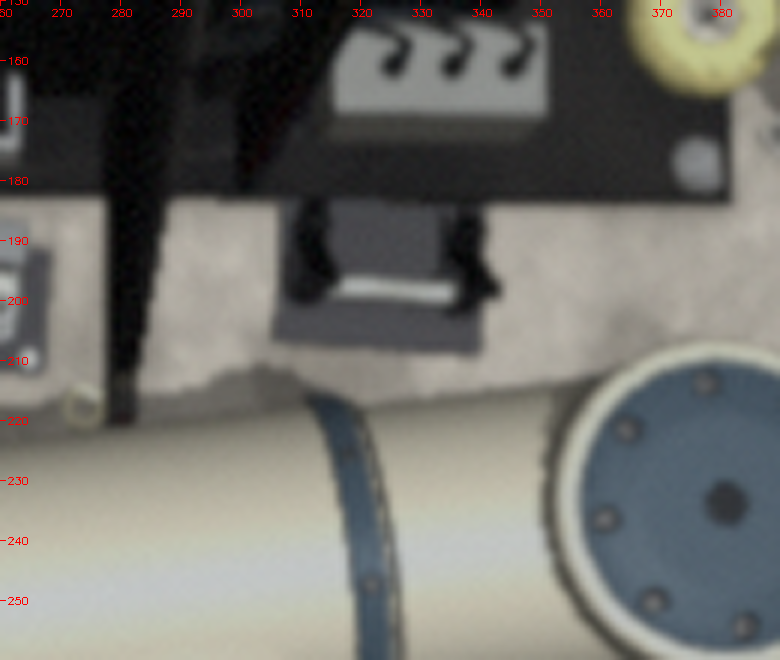

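View pics/s6.png

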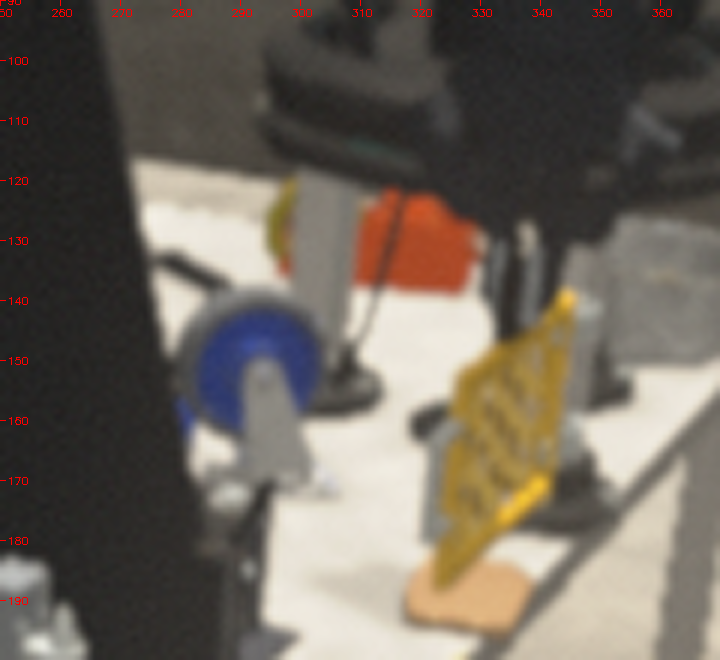

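Run:
```python
from fit import *
for uv in[(288,220),(278,160),(270,120),(262,70),(252,20)]:
    o,v=ray('scene',uv)
    for y in (10,30): print(uv,y,(o+v*(y-o[1])/v[1]).round())
for z in (300,400,500): print(z,atz('top',(380,207),z).round(),atz('top',(380,258),z).round())
```

```text
(288, 220) 10 [480.  10.   9.]
(288, 220) 30 [471.  30.  21.]
(278, 160) 10 [523.  10. 188.]
(278, 160) 30 [513.  30. 197.]
(270, 120) 10 [553.  10. 297.]
(270, 120) 30 [542.  30. 303.]
(262, 70) 10 [582.  10. 424.]
(262, 70) 30 [571.  30. 427.]
(252, 20) 10 [615.  10. 541.]
(252, 20) 30 [603.  30. 541.]
300 [ 490. -206.  300.] [ 364. -202.  300.]
400 [ 478. -177.  400.] [ 363. -173.  400.]
500 [ 465. -147.  500.] [ 363. -144.  500.]
```

```bash
python3 -m jog '{"slide":[[3,15,0],[2,28,0],[2,28,0],[2,28,0],[2,28,0],[2,28,0],[2,28,0],[2,28,0],[2,28,0],[2,28,0],[1,26,0],[0,0,0]],"angular":[[0,0,0],[0,0,0],[0,0,0],[0,0,0],[0,0,0],[0,0,0],[0,0,0],[0,0,0],[0,0,0],[0,0,0],[0,0,0],[0,0,0]],"gripper":[0,0,0,0,0,0,0,0,0,0,0,0]}'
python3 -m jog '{"slide":[[0,0,0],[0,0,0],[0,0,0],[0,0,0],[0,0,0],[0,0,0],[0,0,0],[0,0,0],[0,0,0],[0,0,0],[0,0,0],[0,0,0]],"angular":[[0,0,-6.5],[0,0,-6.5],[0,0,-6.5],[0,0,-6.5],[0,0,-6.5],[0,0,-6.5],[0,0,-6.5],[0,0,-6.5],[0,0,-6.5],[0,0,-6.5],[0,0,-6.5],[0,0,0]],"gripper":[0,0,0,0,0,0,0,0,0,0,0,0]}'
python3 - <<'E'
from fit import *
st()
crop('top',(150,120,300,270),4,'t7'); crop('scene',(190,80,390,280),4,'s7')
E
```

```text
time: 7.3
tcp_pos: [385.6, 193.1, 230.0]
tcp_rot: [[-1.0, 0.027, 0.004], [0.027, 1.0, 0.001], [-0.004, 0.001, -1.0]]
contact_force: [-0.4, -0.1, -2.6]
gripper_width: 8.7
time: 8.3
tcp_pos: [385.7, 189.3, 230.3]
tcp_rot: [[-0.342, -0.94, 0.004], [-0.94, 0.342, -0.0], [-0.001, -0.004, -1.0]]
contact_force: [-0.2, 1.0, -3.6]
gripper_width: 8.8
t 8.3 tcp [385.7 189.3 230.3] F [-0.2  1.  -3.6] M [0.02 0.01 0.  ] w 8.8
[[-0.342, -0.94, 0.004], [-0.94, 0.342, -0.0], [-0.001, -0.004, -1.0]] [ 47.4   0.7 -10.4   0.2 -78.8  22.6]
```

View pics/t7.png

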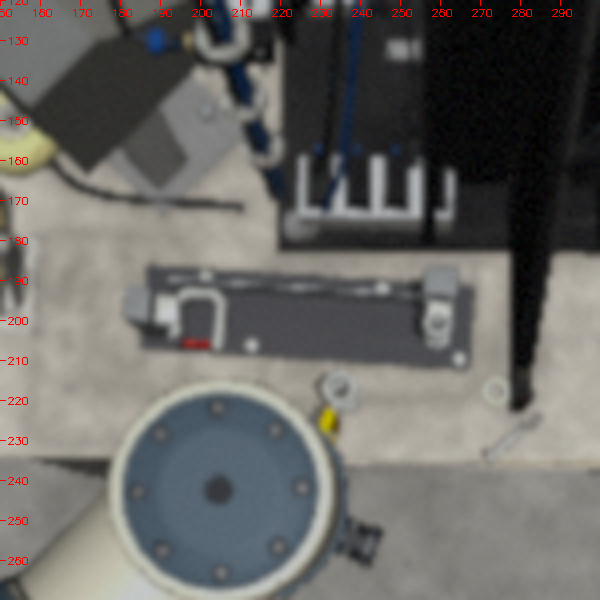

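View pics/s7.png

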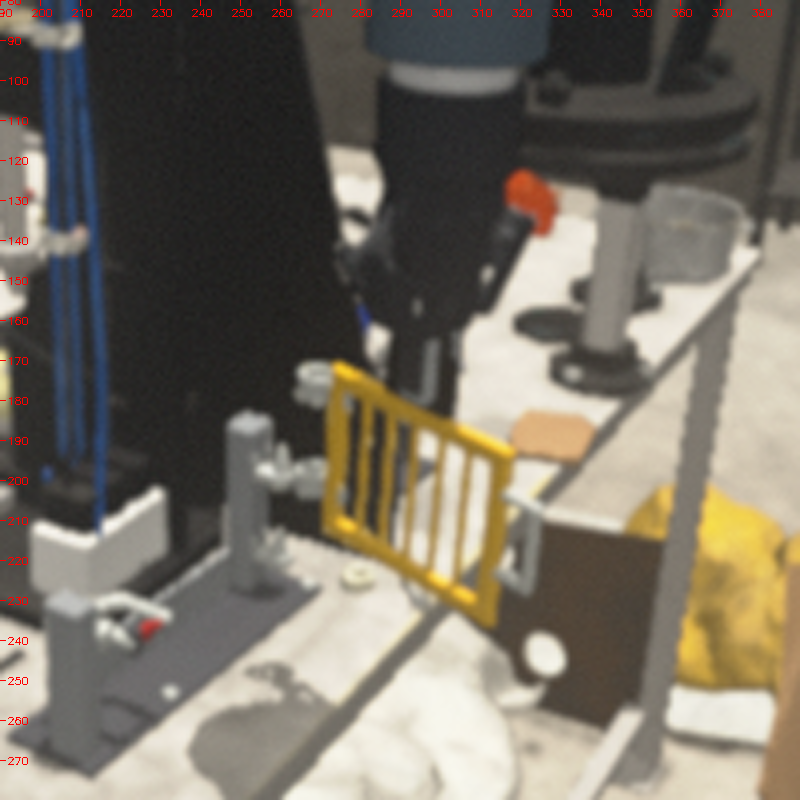

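Run:
```python
from fit import *
crop('top',(220,180,275,250),10,'t8'); crop('scene',(240,160,330,245),8,'s8')
```

```text
(no output)
```

View pics/t8.png

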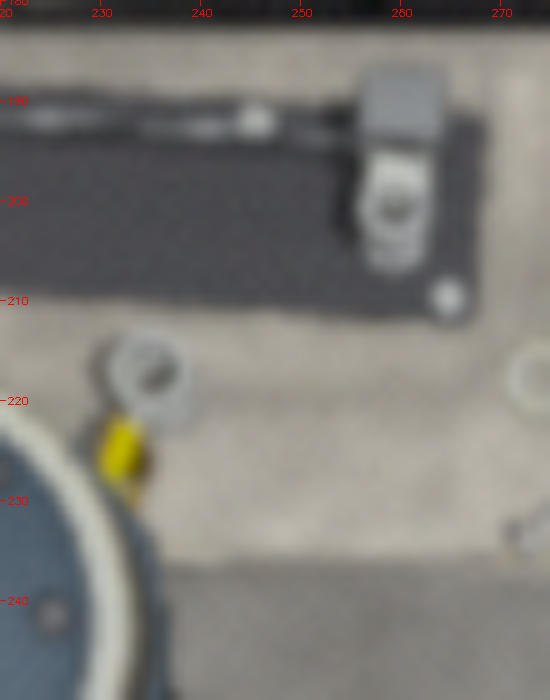

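View pics/s8.png

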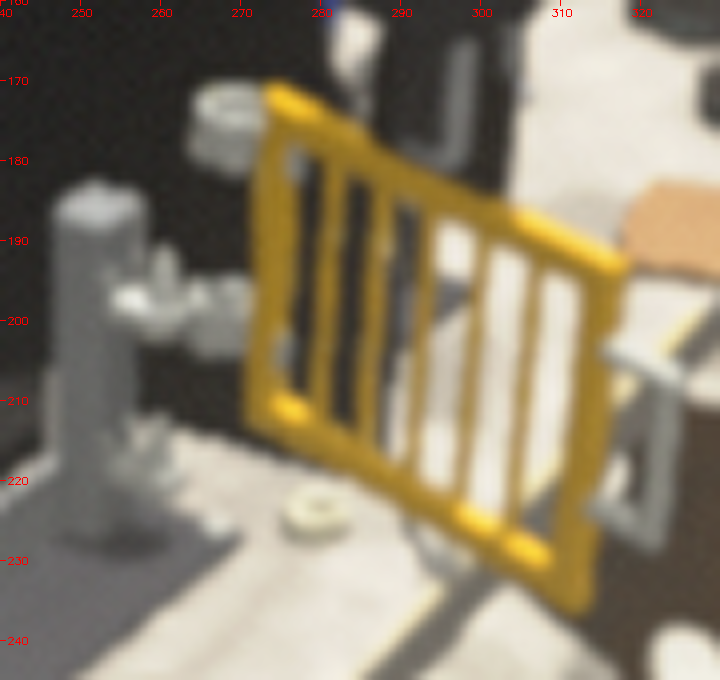

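```bash
cat >> fit.py <<'E'
def fitgate(obs,x0,free=(1,1,1,1,1)):
    x0=np.array(x0,float); idx=[i for i in range(5) if free[i]]
    def pose(p):
        return np.array(p[:3]),rz(p[3])@Ro.from_euler('x',p[4],degrees=True).as_matrix()
    def res(q):
        p=x0.copy(); p[idx]=q; t,R=pose(p)
        return np.array([proj(n,t+R@np.array(P,float))[0]-uv for n,uv,P in obs]).ravel()
    s=least_squares(res,x0[idx],loss='soft_l1'); p=x0.copy(); p[idx]=s.x
    print('gate grip xyz yaw roll',p.round(1)); print(s.fun.reshape(-1,2).round(1).tolist())
    t,R=pose(p); return p,t,R
E
cat > m1.py <<'E'
from fit import *
s=st()
obs=[('top',(235.2,217.4),(0,-85,-30)),
('scene',(273,171.5),(4,-70,-20)),('scene',(271,214),(4,-70,-130)),('scene',(313,237),(4,70,-130)),('scene',(318.7,194),(4,70,-20)),
('scene',(322.5,218),(0,90,-70)),('scene',(269,172.8),(0,-85,-30))]
x0=[s['tcp_pos'][0],s['tcp_pos'][1],s['tcp_pos'][2]+16,70,0]
for fr in [(1,1,1,1,1),(1,1,1,0,0),(1,1,1,1,0)]:
    p,t,R=fitgate(obs,x0,fr); print('in tool',(s['tcp_rot'].T@(t-s['tcp_pos'])).round(1)); print('knuckle_low',(t+R@[0,-85,-110]).round(1),'kn_top',(t+R@[0,-85,-46]).round(1))
E
python3 m1.py
```

```text
t 8.5 tcp [386.1 189.7 230.3] F [ 0.8 -0.2 -2.1] M [ 0.05  0.09 -0.01] w 8.8
[[-0.348, -0.937, 0.004], [-0.937, 0.348, -0.0], [-0.001, -0.004, -1.0]] [ 47.4   0.8 -10.3   0.2 -78.8  22.2]
gate grip xyz yaw roll [389.4 186.3 242.   70.4  -0.8]
[[-0.1, -0.2], [-0.0, 0.4], [-0.4, -1.4], [-0.3, 0.8], [-0.7, -0.3], [1.4, -0.4], [0.8, 0.5]]
in tool [  2.1  -4.3 -11.7]
knuckle_low [470.9 157.3 133.3] kn_top [470.1 157.6 197.3]
gate grip xyz yaw roll [390.  186.9 242.3  70.    0. ]
[[-0.2, -0.1], [-0.2, 0.7], [-0.1, -0.8], [-0.1, 0.8], [-1.1, -0.7], [1.2, -0.7], [0.7, 0.9]]
in tool [  1.3  -4.6 -12. ]
knuckle_low [469.9 157.9 132.3] kn_top [469.9 157.9 196.3]
gate grip xyz yaw roll [389.9 187.2 242.5  69.8   0. ]
[[-0.2, -0.1], [-0.1, 0.6], [-0.1, -0.9], [-0.2, 0.8], [-1.2, -0.7], [1.1, -0.6], [0.8, 0.8]]
in tool [  1.1  -4.5 -12.2]
knuckle_low [469.7 157.9 132.5] kn_top [469.7 157.9 196.5]
```

```bash
python3 -m jog '{"slide":[[9.5,-6,11],[9.5,-6,11],[9.5,-6,11],[9.5,-6,11],[9.5,-6,11],[9.5,-6,10.4],[0,0,0],[0,0,0]],"angular":[[0,0,0],[0,0,0],[0,0,0],[0,0,0],[0,0,0],[0,0,0],[0,0,0],[0,0,0]],"gripper":[0,0,0,0,0,0,0,0]}'
python3 - <<'E'
from fit import *
crop('top',(220,180,275,250),10,'t9'); crop('scene',(235,160,335,260),7,'s9')
E
```

```text
time: 9.17
tcp_pos: [400.5, 123.5, 164.6]
tcp_rot: [[-0.348, -0.938, 0.003], [-0.938, 0.348, -0.002], [0.001, -0.003, -1.0]]
contact_force: [-0.1, 0.5, -2.8]
gripper_width: 8.9
```

View pics/t9.png

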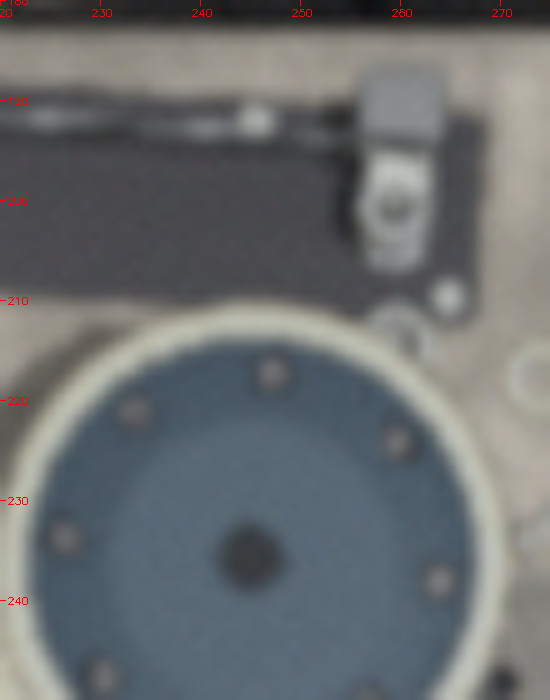

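View pics/s9.png

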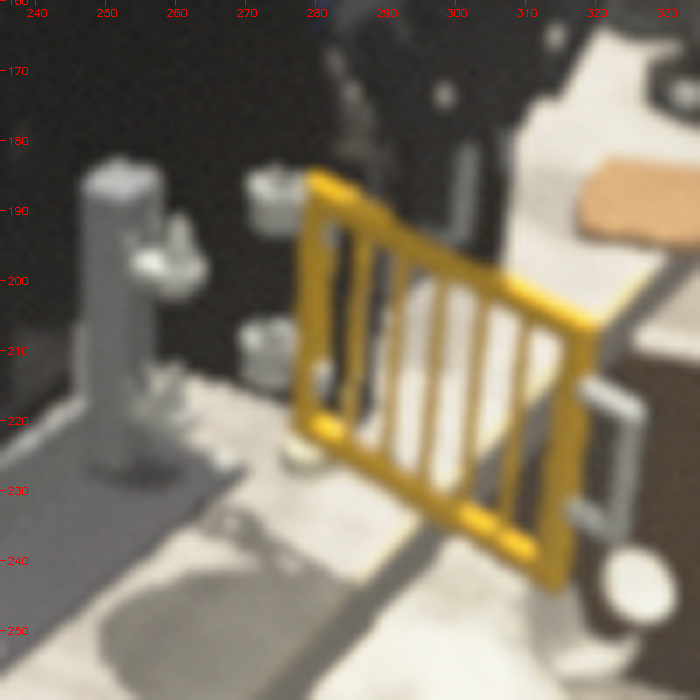

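```bash
cat > m2.py <<'E'
from fit import *
s=st()
obs=[('top',(259.8,214.5),(0,-85,-30)),
('scene',(279.7,186),(4,-70,-20)),('scene',(277.5,221.5),(4,-70,-130)),('scene',(315,244),(4,70,-130)),('scene',(320,207),(4,70,-20)),
('scene',(325,227.5),(0,90,-70)),('scene',(275,186.3),(0,-85,-30)),('scene',(273.8,208),(0,-85,-94))]
x0=[s['tcp_pos'][0],s['tcp_pos'][1],s['tcp_pos'][2]+12,69.8,0]
for fr in [(1,1,1,1,1),(1,1,1,0,0),(1,1,1,1,0)]:
    p,t,R=fitgate(obs,x0,fr); print('in tool',(s['tcp_rot'].T@(t-s['tcp_pos'])).round(1)); print('knuckle_low',(t+R@[0,-85,-110]).round(1),'kn_top',(t+R@[0,-85,-46]).round(1))
pin=[('top',(259.6,200.6),(0,0,119)),('scene',(260.8,191.3),(0,0,119)),('scene',(260,212.8),(0,0,55)),('scene',(259.6,199.5),(0,0,98)),('top',(259.3,203),(0,0,102))]
def r(q): return np.array([proj(n,np.array([q[0],q[1],q[2]+P[2]]))[0]-uv for n,uv,P in pin]).ravel()
o=least_squares(r,[529,92,0]); print('pin',o.x.round(1),o.fun.reshape(-1,2).round(1).tolist())
o=least_squares(lambda q:r([*q,0]),[529,92]); print('pin z fixed',o.x.round(1),o.fun.reshape(-1,2).round(1).tolist())
E
python3 m2.py
python3 - <<'E'
from h import *
crop('scene',(240,178,300,228),13,'s10')
E
```

```text
t 9.27 tcp [401.2 124.5 165.6] F [ 0.5 -0.7 -4. ] M [ 0.03  0.04 -0.02] w 8.9
[[-0.346, -0.938, 0.005], [-0.938, 0.346, -0.0], [-0.001, -0.005, -1.0]] [ 39.    1.5 -19.2   0.2 -69.1  30.7]
gate grip xyz yaw roll [405.  118.9 177.   70.6  -0.8]
[[0.2, -0.3], [-0.9, -0.7], [-1.1, 0.4], [0.1, 1.5], [0.0, -0.7], [0.3, 0.2], [0.7, 0.1], [0.6, -0.3]]
in tool [  3.9  -5.6 -11.4]
knuckle_low [486.6  90.1  68.2] kn_top [485.8  90.4 132.2]
gate grip xyz yaw roll [405.3 119.9 178.   69.8   0. ]
[[0.1, -0.1], [-0.9, -0.6], [-0.7, 0.7], [0.2, 1.5], [-0.4, -1.1], [0.1, -0.1], [0.9, 0.2], [1.0, -0.0]]
in tool [  2.8  -5.5 -12.4]
knuckle_low [485.1  90.6  68. ] kn_top [485.1  90.6 132. ]
gate grip xyz yaw roll [405.4 119.6 177.9  70.    0. ]
[[0.1, -0.2], [-1.0, -0.6], [-0.8, 0.7], [0.3, 1.4], [-0.3, -1.1], [0.2, -0.2], [0.8, 0.2], [0.9, -0.0]]
in tool [  3.   -5.8 -12.3]
knuckle_low [485.3  90.6  67.9] kn_top [485.3  90.6 131.9]
pin [527.9  92.7   2.1] [[-0.5, 0.0], [0.2, 0.8], [0.3, -0.0], [1.1, -0.5], [-0.3, -1.6]]
pin z fixed [528.6  91.7] [[-0.1, -0.1], [0.1, 1.3], [0.2, 0.4], [1.1, -0.0], [0.1, -1.7]]
```

View pics/s10.png

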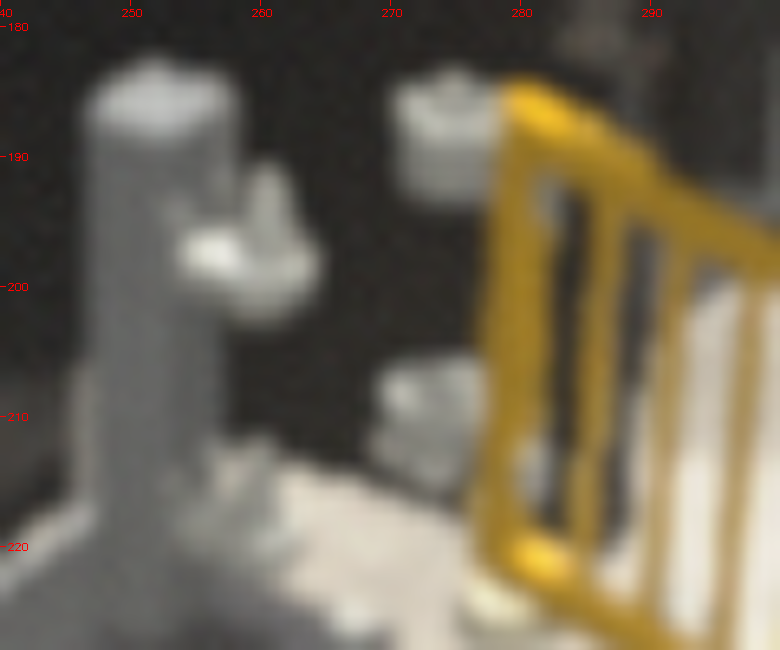

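```bash
python3 -m jog '{"slide":[[-3.2,-8,0],[-3.2,-8,0],[-3.3,-8,0],[-3.3,-8,0],[-3.2,-7.8,0],[0,0,0],[0,0,0]],"angular":[[0,0,0],[0,0,0],[0,0,0],[0,0,0],[0,0,0],[0,0,0],[0,0,0]],"gripper":[0,0,0,0,0,0,0]}'
python3 - <<'E'
from fit import *
st()
crop('top',(220,180,275,250),10,'t11'); crop('scene',(240,170,310,240),10,'s11')
E
```

```text
time: 9.9
tcp_pos: [444.1, 125.4, 164.6]
tcp_rot: [[-0.346, -0.938, 0.003], [-0.938, 0.346, -0.001], [0.0, -0.003, -1.0]]
contact_force: [-0.7, 0.1, -3.0]
gripper_width: 9.0
t 9.9 tcp [444.1 125.4 164.6] F [-0.7  0.1 -3. ] M [ 0.03  0.09 -0.03] w 9.0
[[-0.346, -0.938, 0.003], [-0.938, 0.346, -0.001], [0.0, -0.003, -1.0]] [ 35.4   6.4 -13.9   0.2 -69.6  34.2]
```

View pics/t11.png

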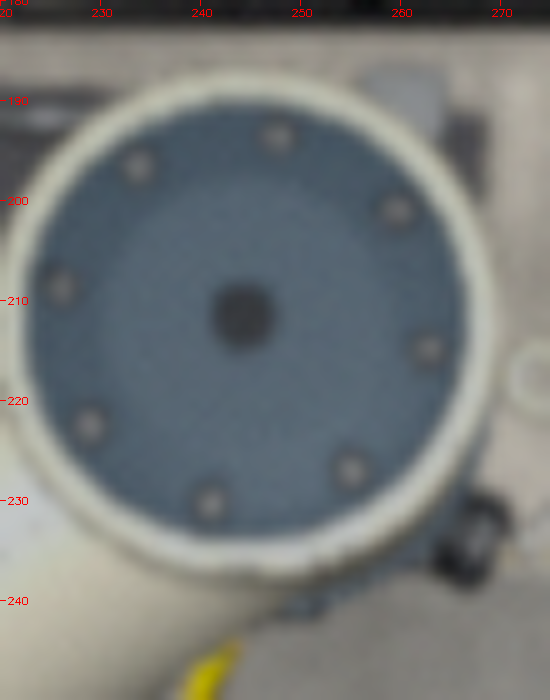

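View pics/s11.png

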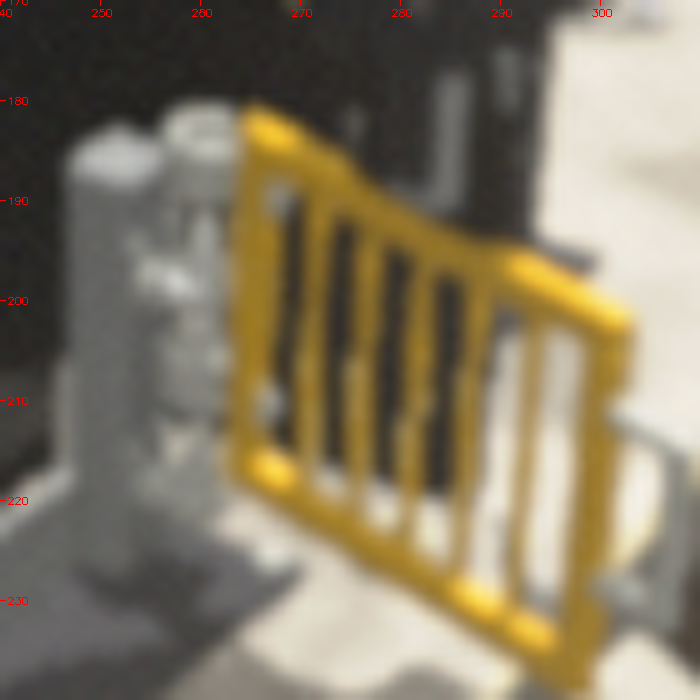

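Run:
```python
from h import *
for q in[(528.5,92),(533,92),(528.5,97),(524,92),(528.5,87)]: print(q,proj('scene',[[*q,147],[*q,83]]).round(1).tolist())
crop('scene',(250,175,275,225),14,'s12')
```

```text
(528.5, 92) [[261.2, 183.2], [260.5, 204.4]]
(533, 92) [[259.7, 182.8], [259.1, 204.0]]
(528.5, 97) [[260.3, 183.9], [259.6, 205.1]]
(524, 92) [[262.7, 183.6], [261.9, 204.8]]
(528.5, 87) [[262.1, 182.6], [261.4, 203.7]]
```

View pics/s12.png

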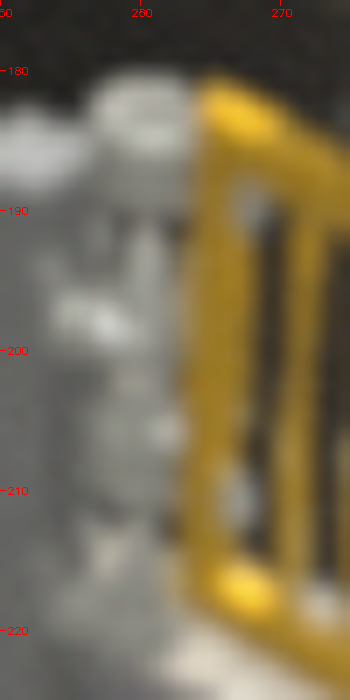

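```bash
python3 -m jog '{"slide":[[0,0,4],[0,0,4],[0,0,4],[0,0,3],[0,0,0]],"angular":[[0,0,0],[0,0,0],[0,0,0],[0,0,0],[0,0,0]],"gripper":[0,0,0,0,0]}'
python3 -m jog '{"slide":[[0,0,3],[0,0,2],[0,0,0]],"angular":[[0,0,0],[0,0,0],[0,0,0]],"gripper":[0,0,0]}'
python3 - <<'E'
from fit import *
st(); crop('scene',(240,170,310,240),10,'s13')
E
```

```text
time: 10.47
tcp_pos: [443.1, 125.2, 149.1]
tcp_rot: [[-0.345, -0.938, 0.002], [-0.938, 0.345, -0.002], [0.001, -0.002, -1.0]]
contact_force: [-0.5, -0.7, -4.3]
gripper_width: 9.0
time: 10.72
tcp_pos: [443.8, 125.3, 144.7]
tcp_rot: [[-0.345, -0.938, 0.003], [-0.938, 0.345, -0.001], [0.0, -0.004, -1.0]]
contact_force: [0.9, -0.3, -2.8]
gripper_width: 9.0
t 10.72 tcp [443.8 125.3 144.7] F [ 0.9 -0.3 -2.8] M [-0.17 -0.12 -0.04] w 9.0
[[-0.345, -0.938, 0.003], [-0.938, 0.345, -0.001], [0.0, -0.004, -1.0]] [ 35.5   7.2 -16.1   0.2 -66.6  34.2]
```

View pics/s13.png

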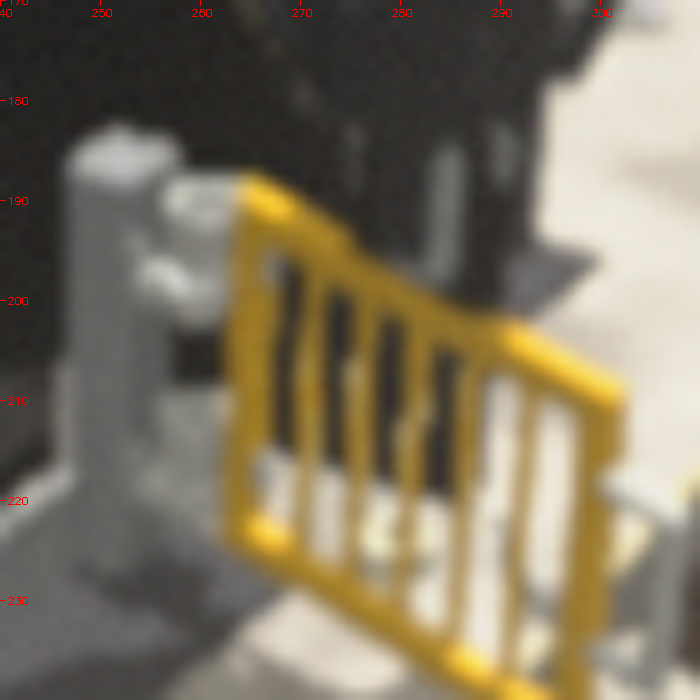

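```bash
python3 -m jog '{"slide":[[0,0,2],[0,0,2],[0,0,0]],"angular":[[0,0,0],[0,0,0],[0,0,0]],"gripper":[0,0,0]}'
python3 -m jog '{"slide":[[0,0,2],[0,0,2],[0,0,0]],"angular":[[0,0,0],[0,0,0],[0,0,0]],"gripper":[0,0,0]}'
python3 - <<'E'
from fit import *
st(); crop('scene',(240,170,310,240),10,'s14')
E
```

```text
time: 11.02
tcp_pos: [444.3, 125.2, 141.2]
tcp_rot: [[-0.345, -0.938, 0.005], [-0.938, 0.345, -0.002], [-0.0, -0.005, -1.0]]
contact_force: [2.4, -1.7, -2.4]
gripper_width: 9.4
time: 11.27
tcp_pos: [444.4, 124.9, 137.0]
tcp_rot: [[-0.346, -0.938, 0.005], [-0.938, 0.345, -0.002], [0.0, -0.005, -1.0]]
contact_force: [4.2, -3.9, -2.2]
gripper_width: 9.2
t 11.27 tcp [444.4 124.9 137. ] F [ 4.2 -3.9 -2.2] M [-1.84 -1.57 -0.3 ] w 9.2
[[-0.346, -0.938, 0.005], [-0.938, 0.345, -0.002], [0.0, -0.005, -1.0]] [ 35.4   7.5 -16.9   0.3 -65.4  34.2]
```

View pics/s14.png

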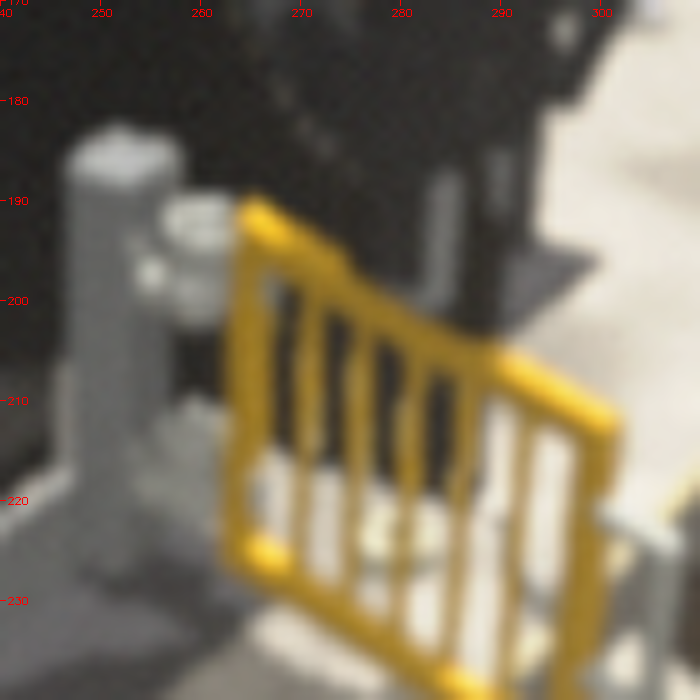

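```bash
python3 -m jog '{"slide":[[0.6,-1.4,0],[0,0,1],[0,0,1],[0,0,0]],"angular":[[0,0,0],[0,0,0],[0,0,0],[0,0,0]],"gripper":[0,0,0,0]}'
python3 - <<'E'
from fit import *
st(); crop('scene',(240,180,300,240),11,'s15')
E
```

```text
time: 11.65
tcp_pos: [444.7, 124.4, 134.8]
tcp_rot: [[-0.345, -0.938, 0.003], [-0.938, 0.345, -0.001], [-0.0, -0.003, -1.0]]
contact_force: [2.1, -2.3, -2.7]
gripper_width: 9.0
t 11.65 tcp [444.7 124.4 134.8] F [ 2.1 -2.3 -2.7] M [-0.86 -0.5  -0.13] w 9.0
[[-0.345, -0.938, 0.003], [-0.938, 0.345, -0.001], [-0.0, -0.003, -1.0]] [ 35.3   7.7 -17.    0.2 -65.2  34.4]
```

View pics/s15.png

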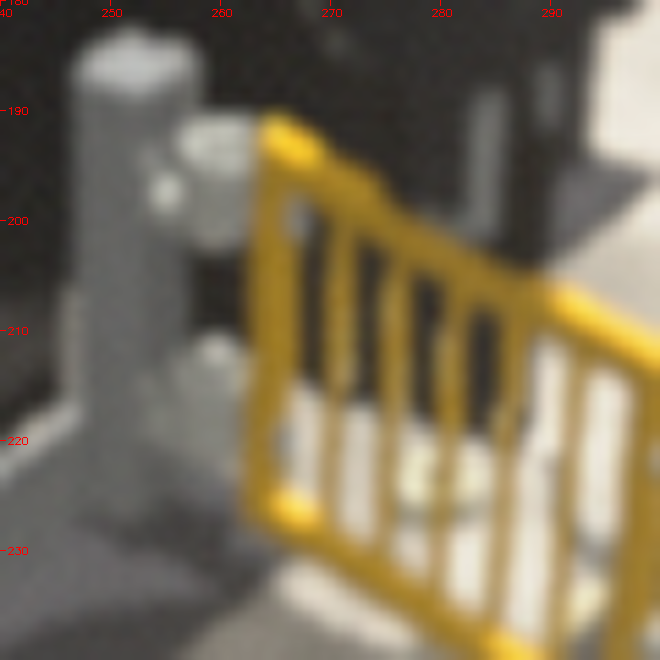

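```bash
python3 -m jog '{"slide":[[0.3,-0.5,1],[0,0,0.5],[0,0,0]],"angular":[[0,0,0],[0,0,0],[0,0,0]],"gripper":[0,0,0]}'
python3 -m jog '{"slide":[[0,0,1],[0,0,0.5],[0,0,0]],"angular":[[0,0,0],[0,0,0],[0,0,0]],"gripper":[0,0,0]}'
```

```text
time: 11.95
tcp_pos: [444.8, 124.5, 134.4]
tcp_rot: [[-0.345, -0.939, 0.003], [-0.939, 0.345, 0.0], [-0.001, -0.003, -1.0]]
contact_force: [-6.0, 0.5, 7.2]
gripper_width: 9.1
time: 12.2
tcp_pos: [444.7, 124.7, 134.0]
tcp_rot: [[-0.345, -0.939, 0.004], [-0.939, 0.345, 0.001], [-0.002, -0.003, -1.0]]
contact_force: [-10.8, 0.7, 16.0]
gripper_width: 8.8
```

```bash
python3 -m jog '{"slide":[[0,0,-1.5],[0,0,0],[0,0,0],[0,0,0],[0,0,0],[0,0,0]],"angular":[[0,0,0],[0,0,0],[0,0,0],[0,0,0],[0,0,0],[0,0,0]],"gripper":[0,0.15,0.3,0.5,0.5,0.5]}'
python3 -m jog '{"slide":[[0,0,-5],[0,0,-15],[0,0,-20],[0,0,-25],[0,0,-25],[0,0,0]],"angular":[[0,0,0],[0,0,0],[0,0,0],[0,0,0],[0,0,0],[0,0,0]],"gripper":[0.5,0.5,0.5,0.5,0.5,0.5]}'
python3 - <<'E'
from fit import *
st(); crop('scene',(235,170,315,260),8,'s16')
E
```

```text
time: 12.7
tcp_pos: [445.3, 124.1, 133.3]
tcp_rot: [[-0.345, -0.938, 0.003], [-0.938, 0.345, -0.001], [-0.0, -0.003, -1.0]]
contact_force: [-0.0, -1.5, 0.0]
gripper_width: 42.5
time: 13.2
tcp_pos: [447.6, 124.7, 229.1]
tcp_rot: [[-0.345, -0.939, 0.012], [-0.939, 0.345, 0.002], [-0.006, -0.011, -1.0]]
contact_force: [0.7, 1.1, -0.1]
gripper_width: 42.7
t 13.2 tcp [447.6 124.7 229.1] F [ 0.7  1.1 -0.1] M [-0.   -0.11 -0.  ] w 42.7
[[-0.345, -0.939, 0.012], [-0.939, 0.345, 0.002], [-0.006, -0.011, -1.0]] [ 35.2   4.4  -6.7   0.3 -78.3  34.5]
```

View pics/s16.png

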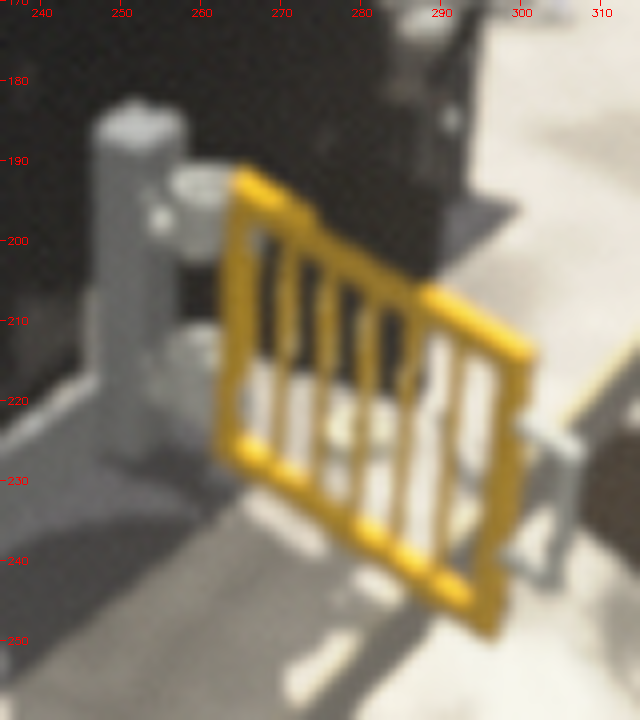

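```bash
cat > m3.py <<'E'
from fit import *
obs=[('scene',(264.5,193),(4,-70,-20)),('scene',(262.5,229),(4,-70,-130)),('scene',(297,250),(4,70,-130)),('scene',(301.7,215),(4,70,-20)),
('scene',(304.8,235),(0,90,-70)),('scene',(260.5,192.6),(0,-85,-30))]
x0=[448,121,148,70,0]
for fr in [(1,1,1,1,0),(1,1,1,0,0),(1,1,0,1,0)]:
    p,t,R=fitgate(obs,x0,fr); print('knuckle_low',(t+R@[0,-85,-110]).round(1),'kn_top',(t+R@[0,-85,-46]).round(1))
E
python3 m3.py
python3 - <<'E'
from fit import *
crop('top',(175,170,285,270),7,'t16')
E
```

```text
gate grip xyz yaw roll [450.4 118.9 142.8  68.4   0. ]
[[-0.7, 0.1], [0.0, -0.8], [0.1, 1.7], [-1.4, -1.0], [0.9, -0.4], [0.9, 1.4]]
knuckle_low [529.4  87.6  32.8] kn_top [529.4  87.6  96.8]
gate grip xyz yaw roll [455.1 108.7 136.4  70.    0. ]
[[-1.0, 0.6], [-0.2, -0.7], [0.5, 1.0], [-1.0, -1.2], [1.3, -0.9], [0.5, 1.9]]
knuckle_low [535.   79.6  26.4] kn_top [535.   79.6  90.4]
gate grip xyz yaw roll [446.5 127.  148.   68.1   0. ]
[[-0.8, -0.3], [-0.1, -0.7], [0.1, 2.1], [-1.3, -1.1], [1.0, -0.1], [0.8, 1.1]]
knuckle_low [525.4  95.2  38. ] kn_top [525.4  95.2 102. ]
```

View pics/t16.png

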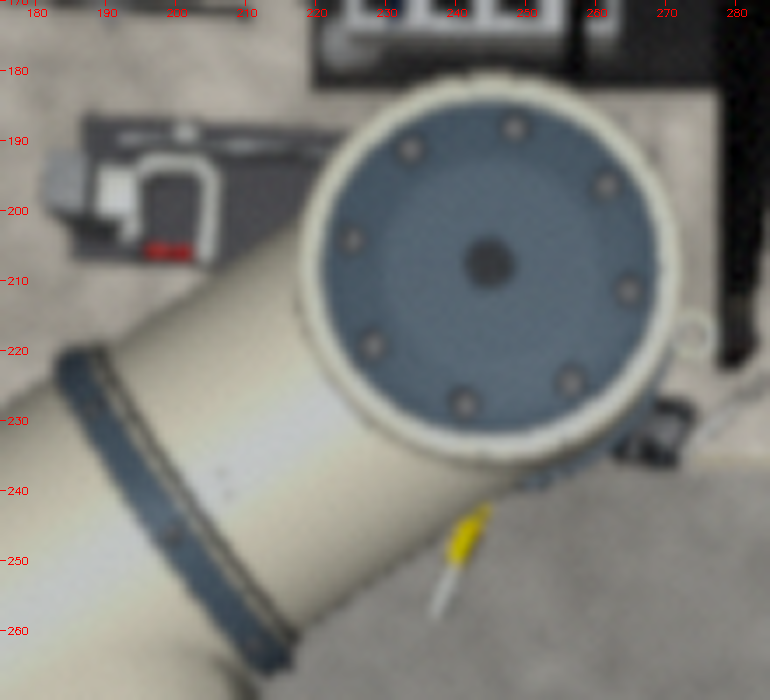

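Run:
```python
from fit import *
print('box corner A', tri((180,48),(170,163)), tri((180,48),(200,130)), tri((20/1.5,75/1.5),(170,163)))
crop('top',(50,0,290,270),3,'t17')
# wrist: tool at (520,243): current disc
s=st()
for z in(350,400,450): print(z,atz('top',(244.5,207.5),z).round(), atz('top',(244.5,181),z).round(), atz('top',(195,240),z).round())
```

```text
box corner A (array([572.86638328, 299.35616768, 490.49017531]), np.float64(47.12258347859468)) (array([640.14870044, 233.99954983, 483.92125505]), np.float64(30.62247081939646)) (array([643.3727637 , 425.44279097, 461.43591415]), np.float64(306.76755689717277))
t 13.35 tcp [444.8 124.1 223.5] F [-0.2 -0.5 -1. ] M [-0.03  0.03  0.03] w 42.6
[[-0.346, -0.938, 0.003], [-0.938, 0.346, -0.0], [-0.001, -0.003, -1.0]] [ 35.2   4.6  -7.2   0.1 -78.1  34.5]
350 [480. 130. 350.] [543. 131. 350.] [402. 245. 350.]
400 [474. 129. 400.] [534. 130. 400.] [399. 239. 400.]
450 [467. 128. 450.] [525. 129. 450.] [397. 232. 450.]
```

View pics/t17.png

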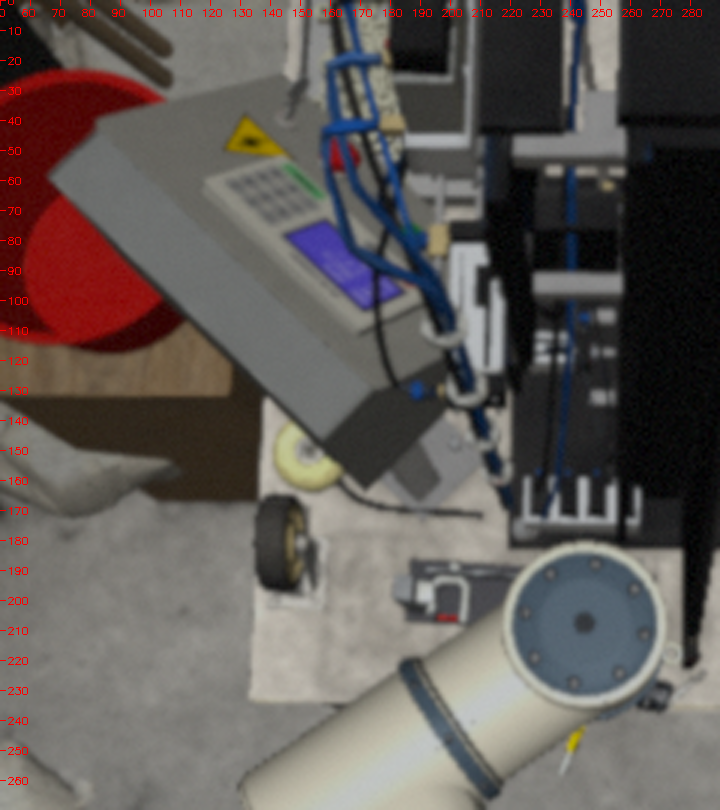

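Run:
```python
from fit import *
for a in[((183,137),(170,163)),((180,47),(173,131)),((183,137),(158,148)),((33,146),(65,60)),((180,47),(172,130)),((12,50),(82,44))]: 
  p,g=tri(*a); print(a,p.round(),g.round(1))
s=bot.get_state(); print(proj('scene',[474,129,400]))
```

```text
((183, 137), (170, 163)) [592. 317. 323.] 2.3
((180, 47), (173, 131)) [621. 279. 495.] 1.2
((183, 137), (158, 148)) [608. 332. 332.] 44.2
((33, 146), (65, 60)) [815. 551. 350.] 93.7
((180, 47), (172, 130)) [622. 280. 495.] 4.1
((12, 50), (82, 44)) [824. 495. 490.] 5.8
[[277.55310654  91.85538423]]
```

```bash
python3 -m jog '{"slide":[[11,20.5,0],[11,20.5,0],[11,20.8,0],[0,0,0],[0,0,0]],"angular":[[0,0,0],[0,0,0],[0,0,0],[0,0,0],[0,0,0]],"gripper":[0,0,0,0,0]}'
python3 -m jog '{"slide":[[0,0,20],[0,0,25],[0,0,25],[0,0,25],[0,0,20],[0,0,11],[0,0,0]],"angular":[[0,0,0],[0,0,0],[0,0,0],[0,0,0],[0,0,0],[0,0,0],[0,0,0]],"gripper":[0,0,0,0,0,0,0]}'
python3 - <<'E'
from fit import *
st(); crop('scene',(190,150,350,270),5,'s18'); crop('top',(170,160,290,270),6,'t18')
E
```

```text
time: 13.77
tcp_pos: [374.6, 114.1, 222.8]
tcp_rot: [[-0.345, -0.939, 0.003], [-0.939, 0.345, -0.001], [0.0, -0.003, -1.0]]
contact_force: [0.1, 0.2, 0.4]
gripper_width: 0.2
time: 14.35
tcp_pos: [374.5, 113.1, 94.3]
tcp_rot: [[-0.346, -0.938, -0.002], [-0.938, 0.346, -0.005], [0.005, 0.0, -1.0]]
contact_force: [-0.4, -0.7, -0.1]
gripper_width: 0.0
t 14.35 tcp [374.5 113.1  94.3] F [-0.4 -0.7 -0.1] M [-0.04  0.04 -0.03] w 0.0
[[-0.346, -0.938, -0.002], [-0.938, 0.346, -0.005], [0.005, 0.0, -1.0]] [ 40.2   2.3 -29.7   0.1 -58.3  29.5]
```

View pics/s18.png

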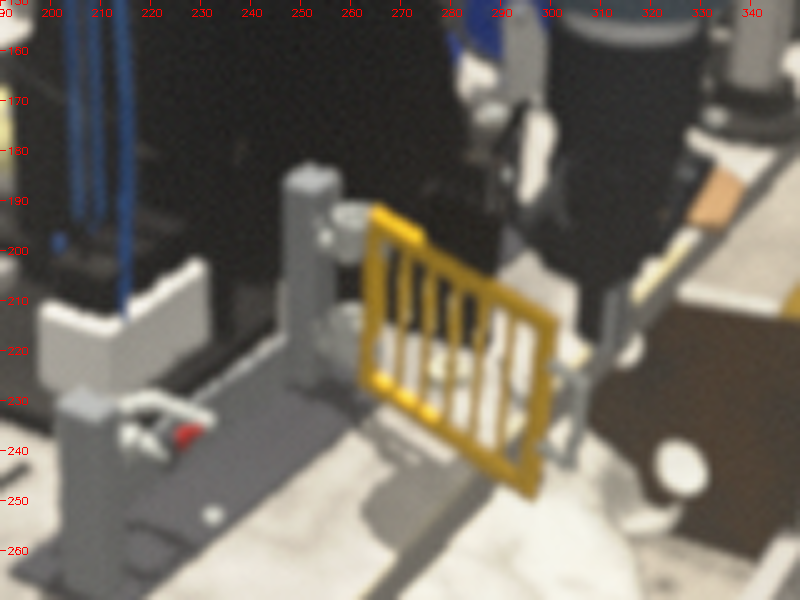

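View pics/t18.png

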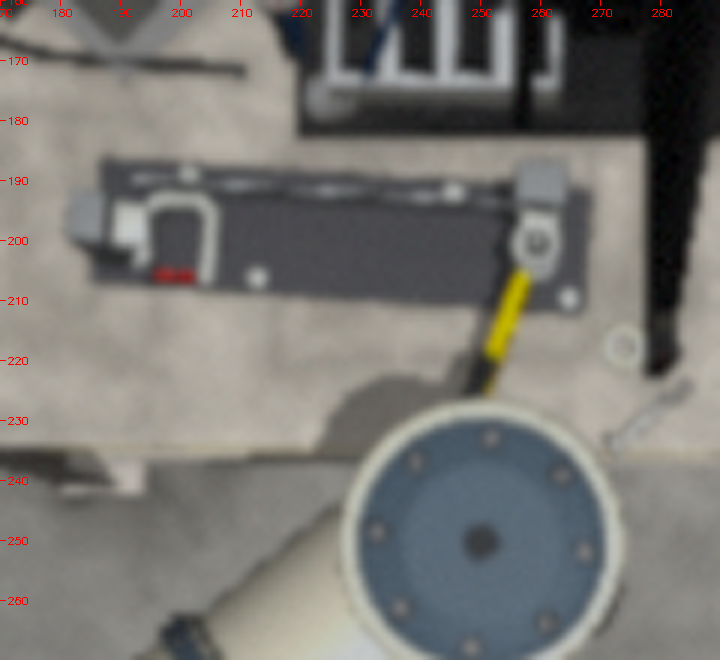

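```bash
python3 -m jog '{"slide":[[-4,0,-3],[-4,0,0],[-4,0,0],[-3,0,0],[0,0,0]],"angular":[[0,0,0],[0,0,0],[0,0,0],[0,0,0],[0,0,0]],"gripper":[0,0,0,0,0]}'
python3 -m jog '{"slide":[[-7.8,0.7,0],[-7.8,0.7,0],[-7.8,0.7,0],[-7.8,0.7,0],[-7.8,0.7,0],[-7.8,0.7,0],[0,0,0]],"angular":[[0,0,3],[0,0,3],[0,0,3],[0,0,3],[0,0,3],[0,0,3],[0,0,0]],"gripper":[0,0,0,0,0,0,0]}'
python3 - <<'E'
from fit import *
st(); crop('scene',(190,150,350,270),5,'s19'); crop('top',(170,160,290,270),6,'t19')
E
```

```text
time: 14.87
tcp_pos: [381.7, 129.2, 100.7]
tcp_rot: [[-0.345, -0.939, 0.004], [-0.939, 0.345, -0.0], [-0.001, -0.004, -1.0]]
contact_force: [0.5, -0.2, 0.4]
gripper_width: -0.2
time: 15.45
tcp_pos: [399.8, 172.6, 100.4]
tcp_rot: [[-0.619, -0.785, 0.004], [-0.785, 0.619, -0.001], [-0.002, -0.004, -1.0]]
contact_force: [0.6, -0.6, -0.5]
gripper_width: -0.1
t 15.45 tcp [399.8 172.6 100.4] F [ 0.6 -0.6 -0.5] M [-0.02 -0.04  0.01] w -0.1
[[-0.619, -0.785, 0.004], [-0.785, 0.619, -0.001], [-0.002, -0.004, -1.0]] [ 44.3   6.6 -23.9   0.2 -59.4   7.3]
```

View pics/s19.png

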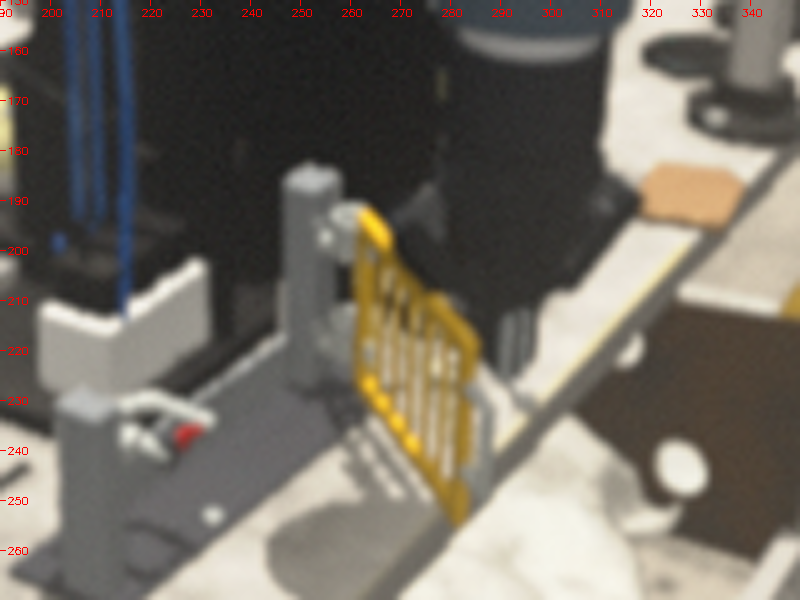

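View pics/t19.png

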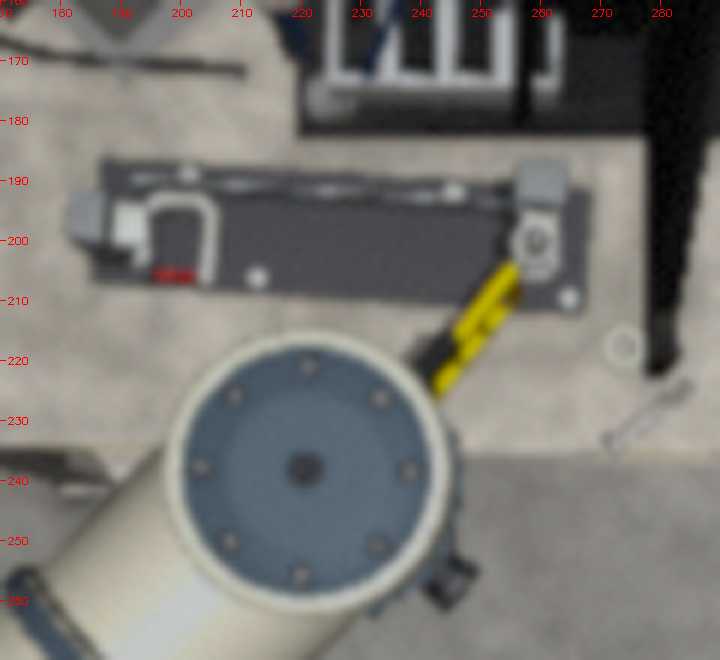

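```bash
python3 -m jog '{"slide":[[-7.8,0.7,3],[-7.8,0.7,0],[-7.8,0.7,0],[-7.8,0.7,0],[-7.8,0.7,0],[-7.8,0.7,0],[-7.8,0.7,0],[-7.8,0.7,0],[-7.8,0.7,0],[-5.2,0.5,0],[-5.2,0.5,0],[0,0,0]],"angular":[[0,0,3],[0,0,3],[0,0,3],[0,0,3],[0,0,3],[0,0,3],[0,0,3],[0,0,3],[0,0,3],[0,0,2],[0,0,2],[0,0,0]],"gripper":[0,0,0,0,0,0,0,0,0,0,0,0]}'
python3 - <<'E'
from fit import *
st(); crop('scene',(190,170,290,270),7,'s20'); crop('top',(170,160,290,270),6,'t20')
E
```

```text
time: 16.55
tcp_pos: [458.0, 225.9, 97.4]
tcp_rot: [[-0.935, -0.355, 0.003], [-0.355, 0.935, -0.001], [-0.003, -0.002, -1.0]]
contact_force: [0.3, 0.2, -1.2]
gripper_width: 0.3
t 16.55 tcp [458.  225.9  97.4] F [ 0.3  0.2 -1.2] M [ 0.1  -0.14 -0.01] w 0.3
[[-0.935, -0.355, 0.003], [-0.355, 0.935, -0.001], [-0.003, -0.002, -1.0]] [ 44.   14.9 -13.8   0.2 -61.2 -23.3]
```

View pics/s20.png

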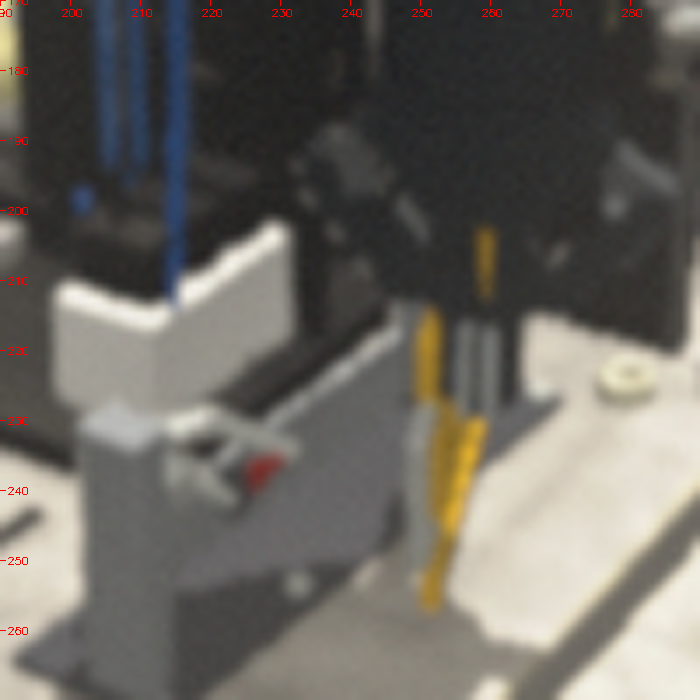

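View pics/t20.png

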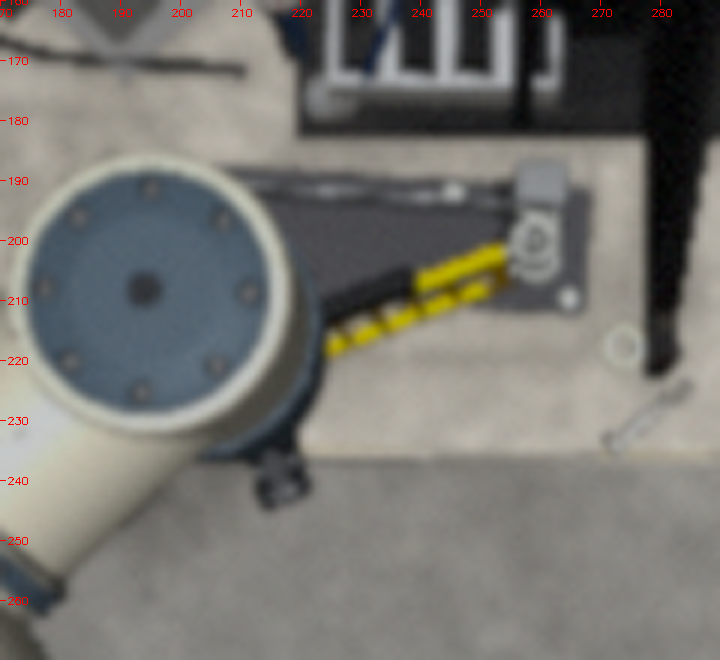

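```bash
python3 -m jog '{"slide":[[-7.8,0.7,0],[-7.8,0.7,0],[-7.8,0.7,0],[-5.2,0.5,0],[-2.6,0.3,0],[0,0,0]],"angular":[[0,0,3],[0,0,3],[0,0,3],[0,0,2],[0,0,1],[0,0,0]],"gripper":[0,0,0,0,0,0]}'
python3 - <<'E'
from fit import *
st(); crop('scene',(190,170,290,270),7,'s21')
E
```

```text
time: 17.15
tcp_pos: [486.8, 237.3, 97.5]
tcp_rot: [[-0.988, -0.153, 0.003], [-0.153, 0.988, -0.001], [-0.003, -0.002, -1.0]]
contact_force: [-0.1, 0.4, -1.2]
gripper_width: 0.1
t 17.15 tcp [486.8 237.3  97.5] F [-0.1  0.4 -1.2] M [-0.01  0.07 -0.02] w 0.1
[[-0.988, -0.153, 0.003], [-0.153, 0.988, -0.001], [-0.003, -0.002, -1.0]] [ 42.7  18.1  -9.2   0.2 -62.6 -33.9]
```

View pics/s21.png

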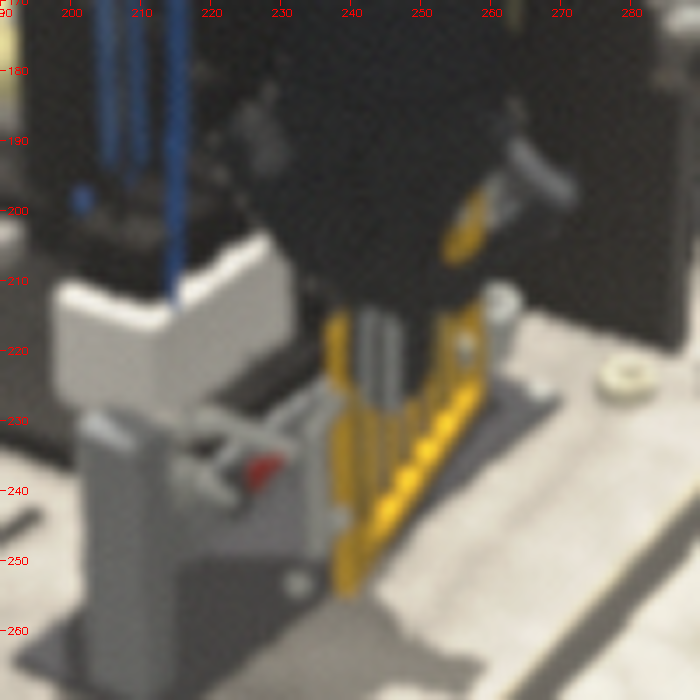

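```bash
python3 -m jog '{"slide":[[-2.6,0.3,0],[-2.6,0.3,0],[-2.6,0.3,0],[-2.6,0.3,0],[0,0,0]],"angular":[[0,0,1],[0,0,1],[0,0,1],[0,0,1],[0,0,0]],"gripper":[0,0,0,0,0]}'
python3 -m jog '{"slide":[[-2.6,0.3,0],[-2.6,0.3,0],[-2.6,0.3,0],[-2.6,0.3,0],[0,0,0]],"angular":[[0,0,1],[0,0,1],[0,0,1],[0,0,1],[0,0,0]],"gripper":[0,0,0,0,0]}'
python3 - <<'E'
from fit import *
st(); crop('scene',(190,170,290,270),7,'s22')
E
```

```text
time: 17.62
tcp_pos: [497.0, 240.0, 97.5]
tcp_rot: [[-0.997, -0.082, 0.003], [-0.082, 0.997, -0.001], [-0.003, -0.001, -1.0]]
contact_force: [-1.3, -0.4, 0.8]
gripper_width: -0.4
time: 18.03
tcp_pos: [507.8, 241.9, 97.7]
tcp_rot: [[-1.0, -0.012, 0.004], [-0.012, 1.0, -0.001], [-0.004, -0.001, -1.0]]
contact_force: [-1.9, 0.7, 1.7]
gripper_width: 0.2
t 18.03 tcp [507.8 241.9  97.7] F [-1.9  0.7  1.7] M [0.03 0.76 0.03] w 0.2
[[-1.0, -0.012, 0.004], [-0.012, 1.0, -0.001], [-0.004, -0.001, -1.0]] [ 41.5  20.2  -6.    0.2 -63.6 -40.9]
```

View pics/s22.png

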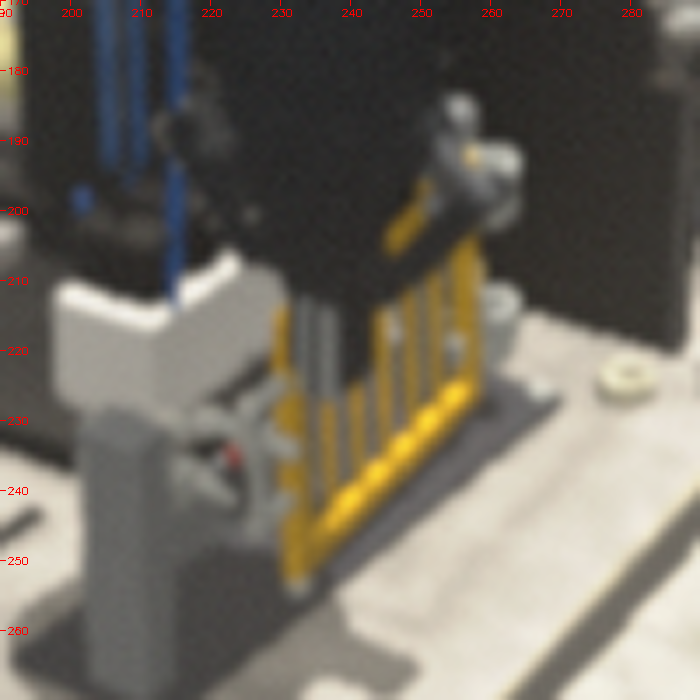

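```bash
python3 -m jog '{"slide":[[-2.6,0.3,0],[-2.6,0.3,0],[-2.6,0.3,0],[0,0,0]],"angular":[[0,0,1],[0,0,1],[0,0,1],[0,0,0]],"gripper":[0,0,0,0]}'
python3 -m jog '{"slide":[[-2.6,0.3,0],[-1.5,0,0],[0,0,0]],"angular":[[0,0,1],[0,0,0.5],[0,0,0]],"gripper":[0,0,0]}'
python3 - <<'E'
from fit import *
st(); crop('scene',(190,190,270,270),9,'s23'); crop('top',(170,160,290,270),6,'t23')
E
```

```text
time: 18.42
tcp_pos: [515.8, 242.8, 97.7]
tcp_rot: [[-0.999, 0.04, 0.004], [0.04, 0.999, -0.001], [-0.004, -0.001, -1.0]]
contact_force: [0.3, 0.8, -0.3]
gripper_width: 0.1
time: 18.67
tcp_pos: [520.0, 242.7, 97.7]
tcp_rot: [[-0.998, 0.065, 0.004], [0.065, 0.998, -0.001], [-0.005, -0.001, -1.0]]
contact_force: [-0.1, 0.0, -0.5]
gripper_width: 0.2
t 18.67 tcp [520.  242.7  97.7] F [-0.1  0.  -0.5] M [-0.02 -0.03  0.01] w 0.2
[[-0.998, 0.065, 0.004], [0.065, 0.998, -0.001], [-0.005, -0.001, -1.0]] [ 40.8  21.4  -4.3   0.2 -64.1 -44.6]
```

View pics/s23.png

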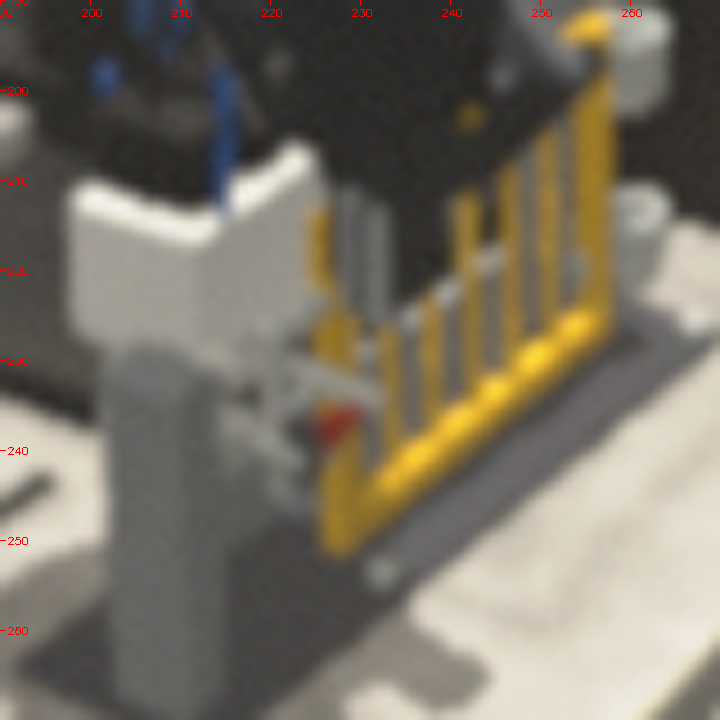

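```bash
python3 -m jog '{"slide":[[6,0,0],[15,0,0],[20,0,-10],[20,0,-25],[20,0,-25],[30,-10,-20],[30,-20,0],[0,0,0]],"angular":[[0,0,0],[0,0,0],[0,0,0],[0,0,0],[0,0,0],[0,0,0],[0,0,0],[0,0,0]],"gripper":[0,0,0,0,0,0,0,0]}'
python3 - <<'E'
from fit import *
st(); crop('scene',(190,170,290,270),8,'s24'); crop('top',(170,160,290,270),6,'t24')
E
```

```text
time: 19.43
tcp_pos: [372.0, 219.5, 178.1]
tcp_rot: [[-0.998, 0.064, 0.003], [0.064, 0.998, 0.001], [-0.003, 0.001, -1.0]]
contact_force: [0.1, -0.5, -1.1]
gripper_width: -0.1
t 19.43 tcp [372.  219.5 178.1] F [ 0.1 -0.5 -1.1] M [-0.11  0.04 -0.04] w -0.1
[[-0.998, 0.064, 0.003], [0.064, 0.998, 0.001], [-0.003, 0.001, -1.0]] [ 51.6   2.5 -16.2   0.1 -71.2 -55.3]
```

View pics/s24.png

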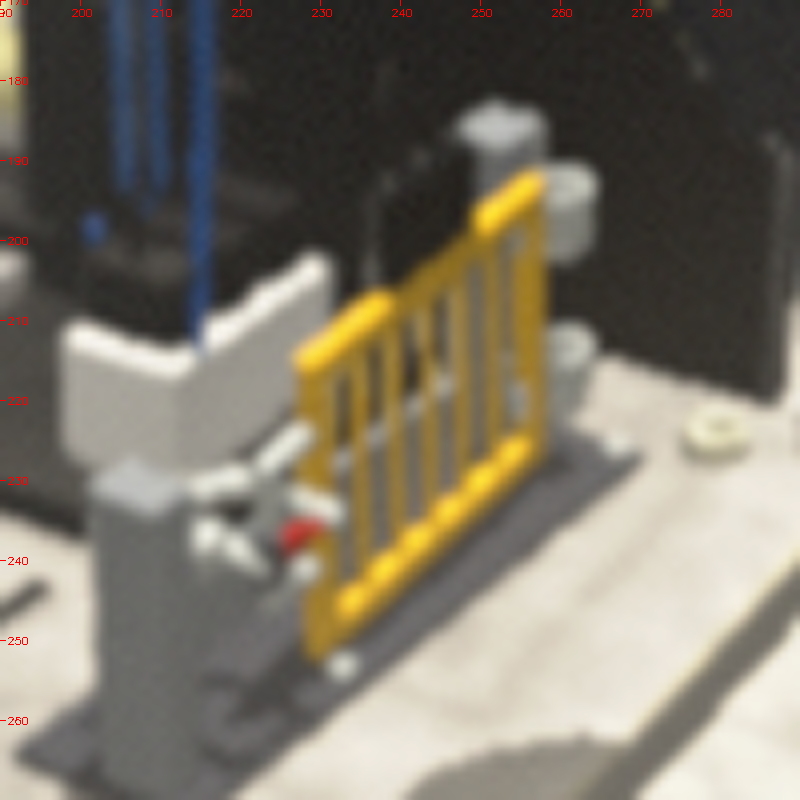

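View pics/t24.png

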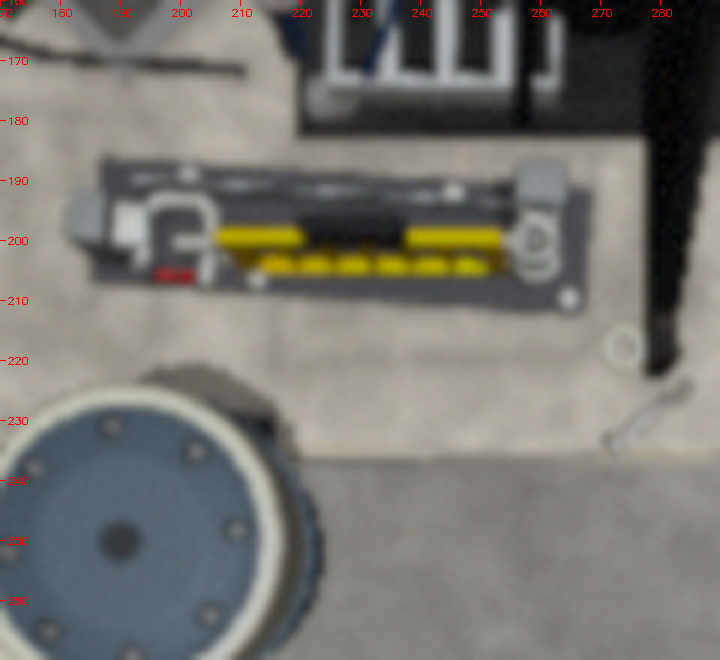

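```bash
python3 -m jog '{"slide":[[0,0,0],[0,0,0],[0,0,0],[0,0,0],[0,0,0],[0,0,0]],"angular":[[0,0,0],[0,0,0],[0,0,0],[0,0,0],[0,0,0],[0,0,0]],"gripper":[0,0,0,0,0,0]}'
python3 - <<'E'
from fit import *
st(); crop('scene',(195,210,265,270),10,'s25'); crop('top',(125,150,275,220),5,'t25')
P=lambda y,z,x=0: (np.array([534.8,177,0])+rz(-3.5)@np.array([x,y,z]))
print('eye top at x=0,+5,-5',[proj('top',P(90,100,x)).round(1).tolist() for x in(0,5,-5,-20)])
E
python3 -c "
import cv2
a=cv2.imread('pics/s25.png');b=cv2.imread('pics/t25.png');h=600
cv2.imwrite('pics/both.png',b)"
```

```text
time: 20.03
tcp_pos: [376.5, 222.1, 176.9]
tcp_rot: [[-0.998, 0.065, 0.003], [0.065, 0.998, -0.001], [-0.003, -0.001, -1.0]]
contact_force: [0.2, 0.2, 0.6]
gripper_width: 0.2
t 20.03 tcp [376.5 222.1 176.9] F [0.2 0.2 0.6] M [-0.01  0.03 -0.04] w 0.2
[[-0.998, 0.065, 0.003], [0.065, 0.998, -0.001], [-0.003, -0.001, -1.0]] [ 51.4   3.2 -15.7   0.2 -71.1 -55.2]
eye top at x=0,+5,-5 [[[200.0, 196.8]], [[200.1, 195.1]], [[199.8, 198.5]], [[199.4, 203.5]]]
```

View pics/s25.png

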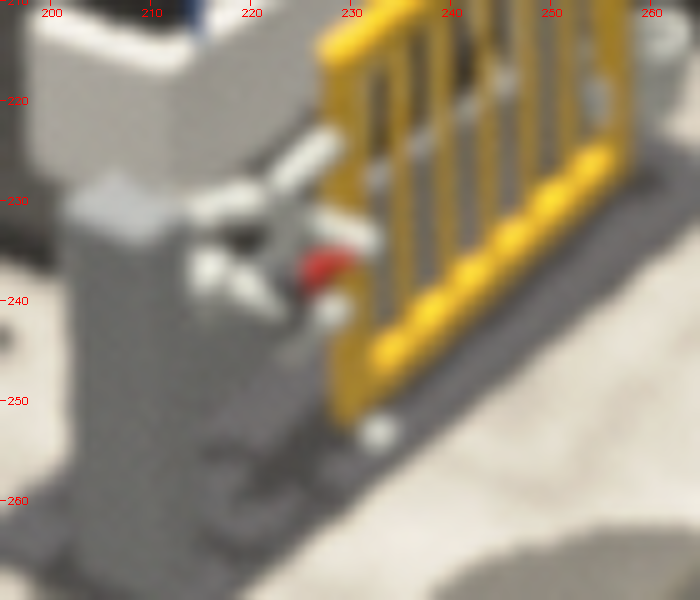

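View pics/t25.png

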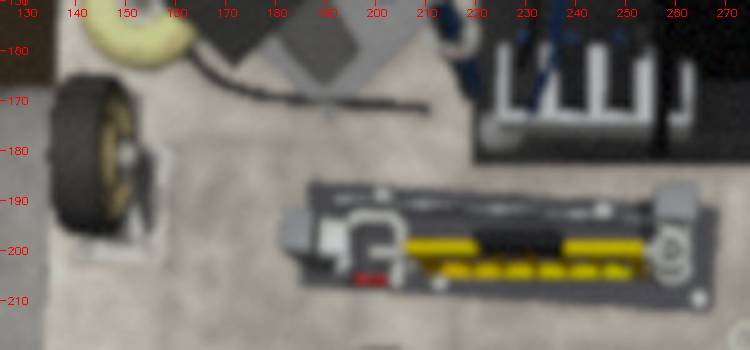

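```bash
python3 -m jog '{"slide":[[-20,7,20],[-25,7,20],[-25,7,20],[-25,7,20],[-6,0,0],[0,0,0]],"angular":[[0,0,0],[0,0,0],[0,0,0],[0,0,0],[0,0,0],[0,0,0]],"gripper":[0,0,0,0,0,0]}'
python3 -m jog '{"slide":[[-8,0,0],[-8,0,0],[-4,0,0],[-2,0,0],[-1,0,0],[-1,0,0],[-1,0,0],[-1,0,0],[-1,0,0],[0,0,0]],"angular":[[0,0,0],[0,0,0],[0,0,0],[0,0,0],[0,0,0],[0,0,0],[0,0,0],[0,0,0],[0,0,0],[0,0,0]],"gripper":[0,0,0,0,0,0,0,0,0,0]}'
python3 - <<'E'
from fit import *
st(); crop('scene',(195,190,275,260),9,'s26')
E
```

```text
time: 20.63
tcp_pos: [479.9, 242.7, 95.8]
tcp_rot: [[-0.998, 0.066, 0.001], [0.066, 0.998, -0.004], [-0.001, -0.003, -1.0]]
contact_force: [0.0, 0.2, -0.1]
gripper_width: 0.1
time: 21.47
tcp_pos: [506.2, 241.6, 97.7]
tcp_rot: [[-0.998, 0.065, 0.004], [0.065, 0.998, -0.001], [-0.004, -0.001, -1.0]]
contact_force: [-0.6, -0.4, 0.5]
gripper_width: 0.5
t 21.47 tcp [506.2 241.6  97.7] F [-0.6 -0.4  0.5] M [ 0.09 -0.   -0.  ] w 0.5
[[-0.998, 0.065, 0.004], [0.065, 0.998, -0.001], [-0.004, -0.001, -1.0]] [ 41.6  20.1  -6.3   0.2 -63.5 -45.4]
```

View pics/s26.png

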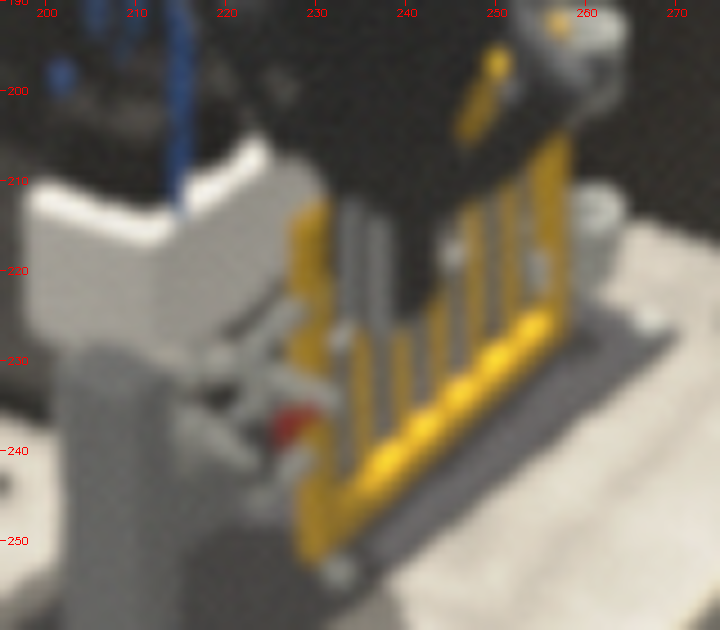

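```bash
python3 -m jog '{"slide":[[-1.5,0,0],[-1,0,0],[-1,0,0],[-1,0,0],[-1,0,0],[-1,0,0],[-1,0,0],[-1,0,0],[-1,0,0],[-1,0,0],[-1,0,0],[0,0,0]],"angular":[[0,0,0],[0,0,0],[0,0,0],[0,0,0],[0,0,0],[0,0,0],[0,0,0],[0,0,0],[0,0,0],[0,0,0],[0,0,0],[0,0,0]],"gripper":[0,0,0,0,0,0,0,0,0,0,0,0]}'
python3 -m jog '{"slide":[[-1,0,0],[-1,0,0],[-1,0,0],[-1,0,0],[-1,0,0],[0,0,0],[0,0,0]],"angular":[[0,0,0],[0,0,0],[0,0,0],[0,0,0],[0,0,0],[0,0,0],[0,0,0]],"gripper":[0,0,0,0,0,0,0]}'
python3 - <<'E'
from fit import *
st(); crop('scene',(195,190,275,260),9,'s27')
E
```

```text
time: 22.52
tcp_pos: [517.8, 240.8, 97.7]
tcp_rot: [[-0.998, 0.065, 0.003], [0.065, 0.998, -0.001], [-0.004, -0.001, -1.0]]
contact_force: [-0.1, -0.2, 0.4]
gripper_width: -0.0
time: 23.1
tcp_pos: [522.7, 240.5, 97.7]
tcp_rot: [[-0.998, 0.065, 0.003], [0.065, 0.998, -0.001], [-0.004, -0.001, -1.0]]
contact_force: [-0.1, -0.8, 0.3]
gripper_width: -0.1
t 23.1 tcp [522.7 240.5  97.7] F [-0.1 -0.8  0.3] M [0.01 0.13 0.02] w -0.1
[[-0.998, 0.065, 0.003], [0.065, 0.998, -0.001], [-0.004, -0.001, -1.0]] [ 40.4  21.6  -4.    0.2 -64.3 -44.2]
```

View pics/s27.png

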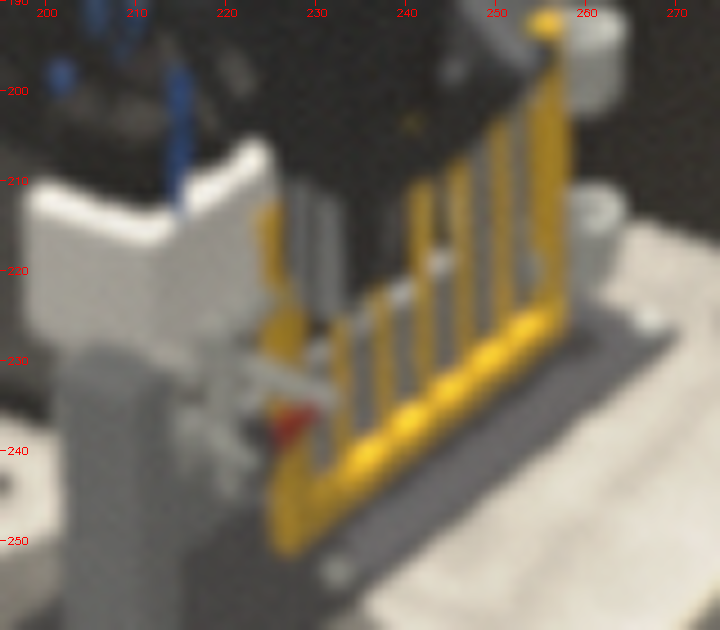

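```bash
python3 -m jog '{"slide":[[1,0,0],[2,0,0],[4,0,0],[10,0,0],[20,0,0],[20,0,-10],[20,0,-25],[25,-10,-25],[25,-15,-20],[20,-10,0],[0,0,0],[0,0,0]],"angular":[[0,0,0],[0,0,0],[0,0,0],[0,0,0],[0,0,0],[0,0,0],[0,0,0],[0,0,0],[0,0,0],[0,0,0],[0,0,0],[0,0,0]],"gripper":[0,0,0,0,0,0,0,0,0,0,0,0]}'
python3 - <<'E'
from fit import *
st(); crop('scene',(190,170,290,270),8,'s28'); crop('top',(125,150,275,220),5,'t28')
E
```

```text
time: 24.15
tcp_pos: [372.2, 215.0, 177.9]
tcp_rot: [[-0.998, 0.063, 0.005], [0.063, 0.998, 0.001], [-0.005, 0.001, -1.0]]
contact_force: [0.5, 0.3, 0.9]
gripper_width: 0.5
t 24.15 tcp [372.2 215.  177.9] F [0.5 0.3 0.9] M [ 0.06 -0.05 -0.05] w 0.5
[[-0.998, 0.063, 0.005], [0.063, 0.998, 0.001], [-0.005, 0.001, -1.0]] [ 51.2   2.2 -16.6   0.2 -71.  -54.9]
```

View pics/s28.png

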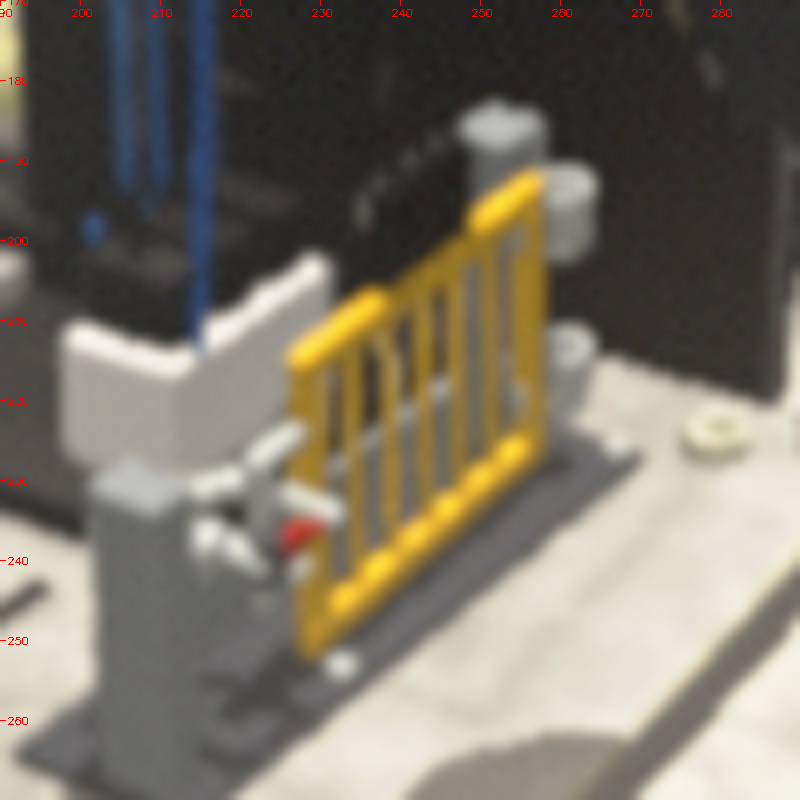

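View pics/t28.png

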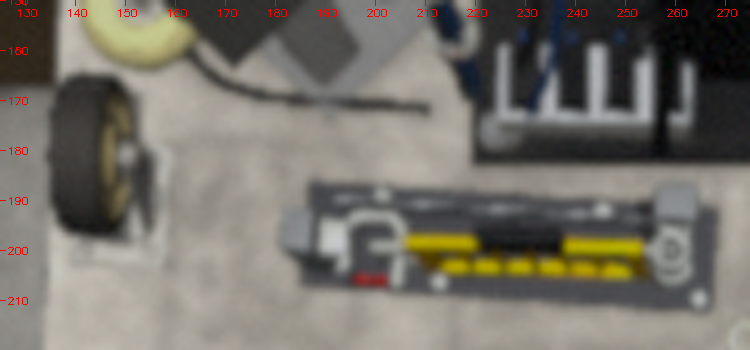

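```bash
python3 -c "
from plant import bot
print(bot.hand_in())"
```

```text
the job is handed in; nothing more can be done
None
```

The gate is hung on both pins and latched shut, and I handed the job in at about 24 s of the 62 s allowed.

**Hanging:** I lifted the gate out of the stand by its tab and carried it in front of the black gusset. I lowered it about 73° open onto the pins. It came down about 30 mm, against the expected 29 mm, and then pressed back on the shoulders with 7 to 16 N.

**Closing:** I let go and swung the gate shut with the closed fingertips. The keeper was pushed in as the eye entered the hook. After the first push the eye had bounced back to roughly 9 mm on the robot side of the shut position, still behind the closed keeper. I then pressed it in again gently.

**Last checks:**
- **Latch:** Pictures from both cameras show the eye inside the hook and the red keeper back in its starting position.
- **Knuckles:** Both rings are down on their pins in the pictures. My one-camera fit of their height was loose, so I relied on the contact force and the drop.
- **Gate position:** In the overhead picture the eye sits about 5 mm on the robot side of exactly shut. That is ordinary play inside the hook.
- **Caster and arm:** The caster looks unmoved, and the arm is clear with no contact force beyond noise.

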